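# Lock the hand guard onto the mandoline slicer

## Robot

A 6-joint arm with a two-finger parallel gripper is mounted at the origin on a cart in front of the work surface, level with it; the furniture and walls round the work are solid. World frame = base frame: x ahead of the robot, y to its left, z up, the work surface at z = 0. Lengths are in m, angles in rad, forces in N, time in s.
With the tool pointing down it reaches from about 0.25 to 0.775 m from the base axis. Payload 4 kg.
Tool frame: the origin (TCP) lies midway between the tips of the shut fingers; the grasp point (between the pads) lies 19 mm behind it; z points along the fingers, y is the direction in which the jaws open and shut (so a half turn about z gives the same grasp; the last joint's range is limited). The gripper opens to 94 mm and grips with 3 to 60 N. Pads are 16 mm wide; open, the fingers measure 119 mm over their backs; the gripper's body (75 mm by 177 mm) begins 78 mm behind the grasp point.
Start: joints at [1.088, 0.087, 1.371, -0, 1.684, -0.103], TCP at [0.204, 0.511, 0.172] pointing down, gripper open.
Joint ranges: [-3.1, 3.1], [-0.76, 2.03], [0.27, 2.55], [-1.08, 4.22], [0.17, 2.65], [-2.57, 2.57]. Speed limits (rad/s): [2.79, 2.79, 3.14, 3.14, 3.14, 3.14].

## Interface

Orientations are given as [roll, pitch, yaw] about the fixed x, y, z axes, in that order (R = Rz(yaw) Ry(pitch) Rx(roll)).
In Python, from bench import robot gives the robot as it stands.
- The arm moves only by the tool servo_tool, never from a script. Its argument "rows" is a list of rows, each a list of 2 entries, a list of its own where there are three numbers: the shift along the tool's x, y, z normalised to -1 to 1, where 1 is 0.08 m, then the turn about the tool's z normalised to -1 to 1, where 1 is pi/2 rad. A call has 1 to 12 rows; each row is the pose to reach, as a shift and turn from the pose commanded when the call began, along the tool's axes at that moment; what a row does not reach only later rows make up. A row lasts 1/12 s, in which the tool goes at most 41.7 mm and 7.16 degrees, less where a joint would pass 70% of its speed; a pose out of reach is approached as far as the arm can. A call with a number of a shift or a turn outside -1 to 1 is refused whole. A call with a gripper value outside its range is refused whole. "grip" is the closure, from -1 (fully open) to 1 (shut), set as the call begins (left out, the last holds). The fingers move at their own pace and stop on an object; the grip force is fixed at half the most. Time passes only in rows, so rows that repeat a pose let the fingers close. It gives the time, the measured TCP pose, the force and the opening at its end, in the units of the state.
- robot.get_obs(): the state, without advancing time (a new reading comes with each control period).
- robot.snapshot(name): name is "scene" or "top"; returns a dict with "pixels" (420x560x3 uint8, red, green, blue), "camera_matrix" (3x3 intrinsics, pixels), "world_from_camera" (4x4, takes a point from camera to world coordinates). Camera axes: x right, y down, z forward; pixel columns grow to the right and rows downward; lengths in m; the calibration is good to about 2 mm. A picture is of the moment at which its call begins. There is no depth.
- robot.close_job(): hands the job in, once; it reports no verdict.
The state is a dict: "time": time; "joint_positions": joint angles; "qvel": joint speeds; "joint_torque": joint torques, N m; "tool_pos": TCP position; "ee_rot": TCP orientation; "wrist_force": force on the tool from outside, world axes, zero at the start; "wrist_torque": the same for the moment, N m; "width": finger opening in m.
Only numpy, scipy, OpenCV 4.12 (cv2) and the standard library are available. Lean on these libraries where they do the work, as an engineer would, in place of code of your own. Each camera call takes 0.05 s, during which the arm holds its last target.

## Task

Make the mandoline slicer safe to put away: first slide its lock strap fully open to its end stop, then set the hand guard down flat in the channel, lengthwise and centred over the blade, and last slide the strap back over the guard to its locked end stop. Set the guard down rather than dropping it, and leave the tin, the small jar, the pepper mill and the spice jar standing where they are.

Things in the scene. Friction and masses are not known exactly. Their poses are not given: they have to be found in the camera images.
- slicer: white mandoline slicer with steel bed, fixed; origin: middle of its underside, z up, y along the channel. 80 mm wide (x), 240 long (y), bail handle 21 mm farther at -y. Bed 22 mm above the worktop; two rails 13 mm thick, inner faces at x = +-27 mm, rise to 72 mm, 4 mm above the parked guard's top: only fingers on the guard's two ends fit in the channel. Channel open at both ends and on top.
- park (a point): parking place of the guard: point on the bed, mid-channel at the blade, 30 mm from the slicer's middle toward its -y end, 22 mm above the worktop. Axes as the slicer's: y along the channel, z up. Parked, the guard's centre is 23 mm above this point and its y axis lies along this y axis, either way round.
- lock (a joint): lock strap's position along the slicer's +y, in m: 0 = locked end stop, 0.078 = open end stop. Starts anywhere from 0 to 0.04, where it covers part of the parking place. It stays where it is left; friction about 2.5 N, no spring.
- lock_grip (a point): centre of the grip on the grey lock strap; axes as the slicer's, slides along y. Grip: bar 32 mm long (x), 12 thick (y), 77 to 94 mm above the worktop (centre 85), on the middle of a strap plate 86 mm (x) by 26 (y), 73 to 77 mm above the worktop, that bridges the rails and passes over the parked guard. Locked, the grip is 22 mm toward +y of the parking place; open, 100 mm.
- guard_center (a point): centre of the loose hand guard: white plastic block, rounded edges, ribbed top, 42 mm wide (x), 66 long (y), 46 high (z up), about 0.12 kg, same either way round. Starts flat on the worktop, the small jar about 8 mm off one end and the tin about 8 mm off the other, so there it can only be taken across its 42 mm width; it must be put down and retaken by its ends.
- tin: food tin 76 mm in diameter, 58 mm high, standing near one end of the guard; origin at the centre of its underside. Bystander.
- jar: small clear jar with lid, 56 mm in diameter, 65 mm high, near the other end of the guard; origin at the centre of its underside. Bystander.
- mill: brown wooden pepper mill, 58 mm in diameter, 170 mm high, standing between guard and slicer, toward the back; origin at the centre of its underside. Bystander.
- spice: spice jar with a yellowish lid, 42 mm in diameter, 106 mm high, standing behind the slicer; origin at the centre of its underside. Bystander.
Things that resemble listed ones, but are neither listed nor needed, are in the scene too. What is shaped like the part that bears guard_center but orange is not meant.

How it is judged:
On the way, in this order (a step that is already met when the one before it is completed fails the run):
1. the lock strap is slid open to its end stop (within 5 mm) (value of joint lock above 0.073 m), for 0.2 s.
2. the guard lies flat in the channel over the blade, let go, with the strap still open (x of guard_center in the frame of park between -0.0075 and 0.0075 m and y of guard_center in the frame of park between -0.012 and 0.012 m and z of guard_center in the frame of park between 0.0195 and 0.0265 m and angle between the y axis of guard_center and the y axis of park, either way round below 0.2 rad and angle between guard_center's own z axis and vertical below 0.1 rad and value of joint lock above 0.06 m and contact force between the fingers and guard below 0.05 N), for 0.2 s.
At the end, for the whole second after the job is handed in: the lock strap is at its locked end stop (within 5 mm) and the guard lies flat on the slicer's bed under it, at rest, within 12 mm of the blade's middle along the channel, 7.5 mm across it and lengthwise within 11 degrees; the bystanders still stand in place (x of guard_center in the frame of park between -0.0075 and 0.0075 m and y of guard_center in the frame of park between -0.012 and 0.012 m and z of guard_center in the frame of park between 0.0195 and 0.0265 m and angle between the y axis of guard_center and the y axis of park, either way round below 0.2 rad and angle between guard_center's own z axis and vertical below 0.1 rad and value of joint lock below 0.005 m and linear speed of guard below 0.02 m/s); the robot touches nothing.
It fails at once if the guard is dropped (falls freely faster than 0.35 m/s) (contact force between guard and anything else below 0.01 N and linear speed of guard above 0.35 m/s).
It fails at once if the tin is moved more than 3 cm or tipped (distance of tin from where it was at the start of the episode above 0.03 m or angle between tin's own z axis and vertical above 0.3 rad).
It fails at once if the small jar is moved more than 3 cm or tipped (distance of jar from where it was at the start of the episode above 0.03 m or angle between jar's own z axis and vertical above 0.3 rad).
It fails at once if the pepper mill is moved more than 3 cm or tipped (distance of mill from where it was at the start of the episode above 0.03 m or angle between mill's own z axis and vertical above 0.3 rad).
It fails at once if the spice jar is moved more than 3 cm or tipped (distance of spice from where it was at the start of the episode above 0.03 m or angle between spice's own z axis and vertical above 0.3 rad).
It also fails if it takes over 72 s, if anything falls off the work surface, if the arm or the gripper's body presses on something with over 40 N, if the wrist force passes 120 N, or if a joint passes its speed limit or range.

## Working session

There is one attempt and no reset: what is moved stays moved. The work goes in short steps, Python scripts to look and compute and a tool call to move; the robot and the scene stay as the last step left them, time stands still between calls to the robot, and variables do not carry over. Pictures are saved under pics/ and viewed, and the job is handed in when it is done.

Besides the shell and the picture viewer there is one more tool, called after "Call:" in YAML: its name, and indented under it one key for each argument. servo_tool: Moves the arm, as the interface text tells. Its arguments: {"type":"object","properties":{"rows":{"type":"array"},"grip":{"type":"number"}},"required":["rows"]}

```bash
mkdir -p pics; ls; python3 - <<'E'
from bench import robot
import cv2,json
o=robot.get_obs();print(o)
for n in("scene","top"):
    s=robot.snapshot(n);cv2.imwrite(f"pics/{n}0.png",cv2.cvtColor(s["pixels"],cv2.COLOR_RGB2BGR));print(n,s["camera_matrix"],s["world_from_camera"])
    import numpy as np;np.savez(f"{n}0.npz",**s)
E
```

```text
pics
{'time': 0.0, 'joint_positions': array([ 1.08788220e+00,  8.79347501e-02,  1.37225273e+00,  2.67606686e-05,
        1.68360543e+00, -1.03066047e-01]), 'qvel': array([ 0.00234548,  0.00044455,  0.00024679,  0.00145535, -0.00126201,
       -0.00019136]), 'joint_torque': array([-7.02397101e-04, -3.40190721e+01, -3.02420855e+01,  7.16130668e-02,
        3.30148847e-02, -1.72816535e-04]), 'tool_pos': array([0.20361292, 0.51024646, 0.17061612]), 'ee_rot': array([-3.13940681e+00, -2.52826199e-04,  2.76174728e+00]), 'wrist_force': array([-0.27095565,  0.24048272, -0.7638982 ]), 'wrist_torque': array([ 0.02618214,  0.00160357, -0.03906582]), 'width': 0.09394195834318705}
scene [[465.09724499   0.         273.45426214]
 [  0.         465.09724499 216.74030177]
 [  0.           0.           1.        ]] [[ 0.667411   -0.65379779  0.3565263  -0.05247539]
 [-0.74467408 -0.58285119  0.32518456 -0.32490198]
 [-0.00480317 -0.48252765 -0.87586757  1.44192106]
 [ 0.          0.          0.          1.        ]]
top [[430.07196923   0.         273.45421537]
 [  0.         430.07196923 212.46457725]
 [  0.           0.           1.        ]] [[-0.0057343  -0.9940481   0.10879102  0.36139773]
 [-0.99993911  0.0046742  -0.00999684  0.2034496 ]
 [ 0.00942883 -0.10884172 -0.99401437  1.4467327 ]
 [ 0.          0.          0.          1.        ]]
```

View pics/scene0.png

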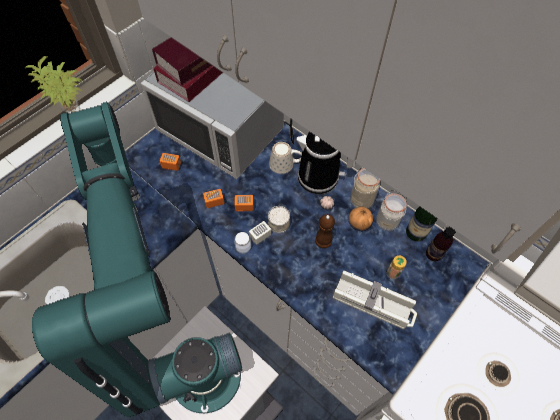

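View pics/top0.png

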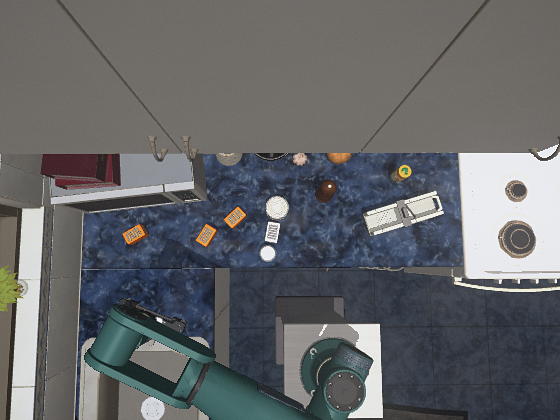

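```bash
python3 - <<'E'
import numpy as np,cv2
a=np.load("top0.npz")["pixels"][:,:,::-1]; b=np.load("scene0.npz")["pixels"][:,:,::-1]
def c(im,x,y,w,h,f): return cv2.resize(im[y:y+h,x:x+w],None,fx=f,fy=f,interpolation=cv2.INTER_CUBIC)
cv2.imwrite("pics/a.png",np.vstack([c(a,350,155,100,75,8)]))
cv2.imwrite("pics/b.png",np.vstack([c(b,325,240,100,90,6.5)]))
cv2.imwrite("pics/c.png",np.hstack([c(a,240,170,66,100,6),c(b,225,195,66,100,6)]))
E
```

```text
(no output)
```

View pics/a.png

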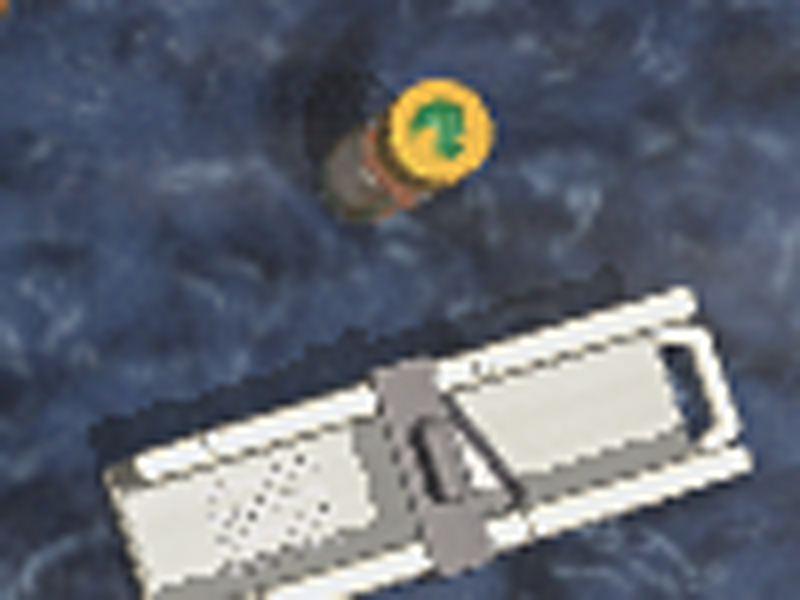

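View pics/b.png

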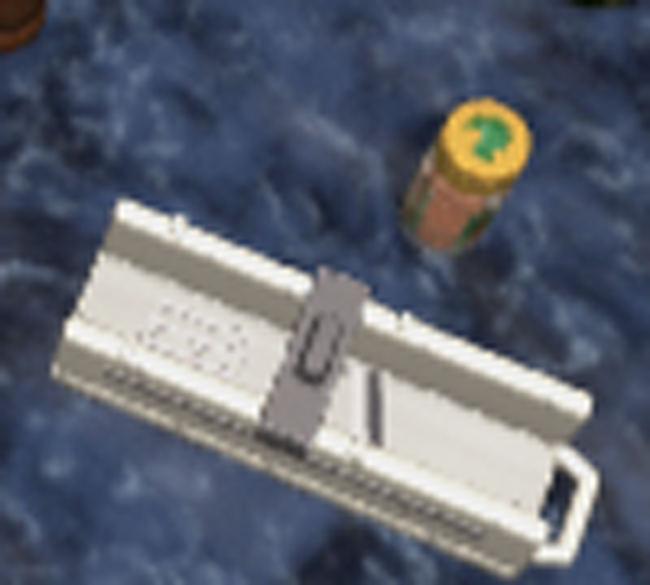

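View pics/c.png

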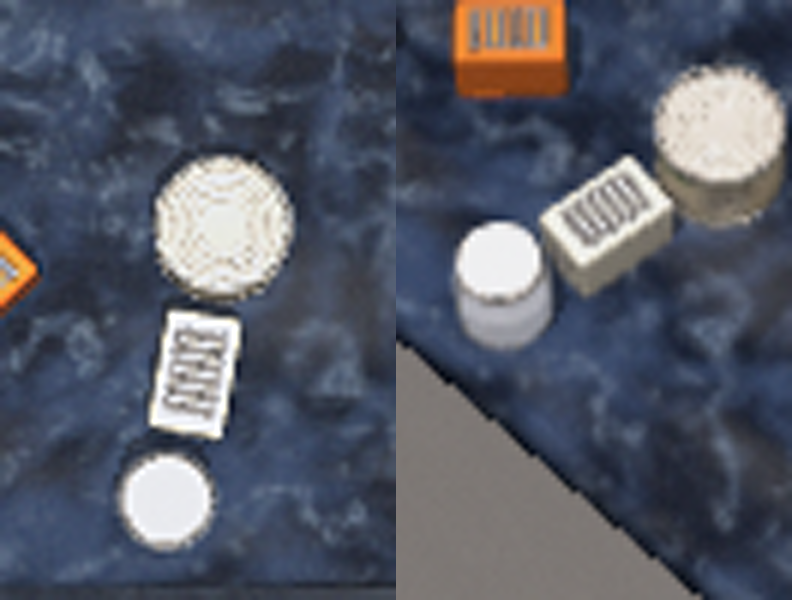

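```bash
cat > h.py <<'E'
import numpy as np,cv2
def rect(s,z,x0,x1,y0,y1,f=1000):
    """ortho picture of plane z; rows: x from x1 down, cols: y from y1 down (world +x up, +y left)"""
    K=s["camera_matrix"];M=np.linalg.inv(s["world_from_camera"])
    P=K@M[:3]  # world->px
    # out px (u,v)-> world y=y1-u/f, x=x1-v/f
    A=np.array([[0,-1/f,x1],[-1/f,0,y1],[0,0,z],[0,0,1.]])
    H=P@A
    w,h=int((y1-y0)*f),int((x1-x0)*f)
    return cv2.warpPerspective(np.ascontiguousarray(s["pixels"][:,:,::-1]),H,(w,h),flags=cv2.INTER_CUBIC|cv2.WARP_INVERSE_MAP)
def grid(im,x1,y1,f,step=0.02):
    h,w=im.shape[:2]
    for i in range(-50,60):
        u=(y1-i*step)*f;v=(x1-i*step)*f
        if 0<=u<w: cv2.line(im,(int(u),0),(int(u),h),(0,0,255),1);cv2.putText(im,f"{i*step:.2f}",(int(u),10),0,.35,(0,255,255))
        if 0<=v<h: cv2.line(im,(0,int(v)),(w,int(v)),(0,0,255),1);cv2.putText(im,f"{i*step:.2f}",(0,int(v)),0,.35,(0,255,255))
    return im
def ray(s,px,z):
    K=s["camera_matrix"];T=s["world_from_camera"]
    d=T[:3,:3]@np.linalg.inv(K)@[px[0],px[1],1];c=T[:3,3]
    return c+d*(z-c[2])/d[2]
E
python3 - <<'E'
from h import *
for n in("top","scene"):
    s=dict(np.load(n+"0.npz"))
    im=rect(s,.072,.38,.62,-.42,-.08,2300)
    cv2.imwrite(f"pics/r_{n}.png",grid(im,.62,-.08,2300))
E
```

```text
(no output)
```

View pics/r_top.png

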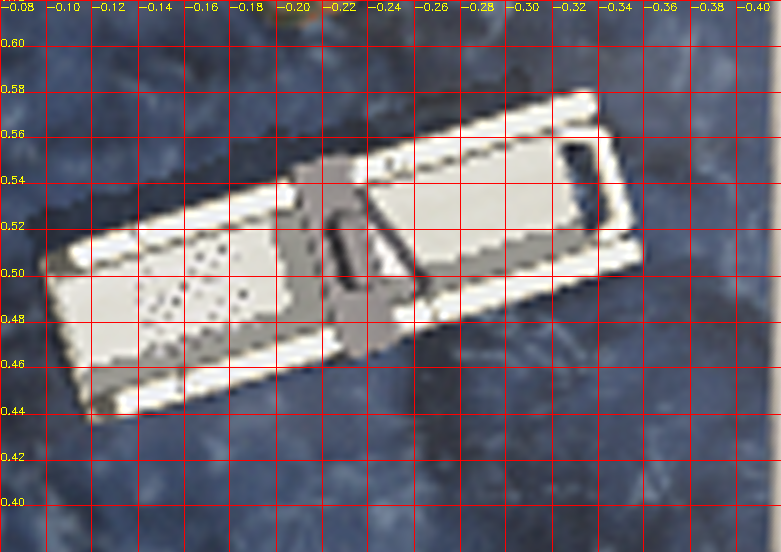

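View pics/r_scene.png

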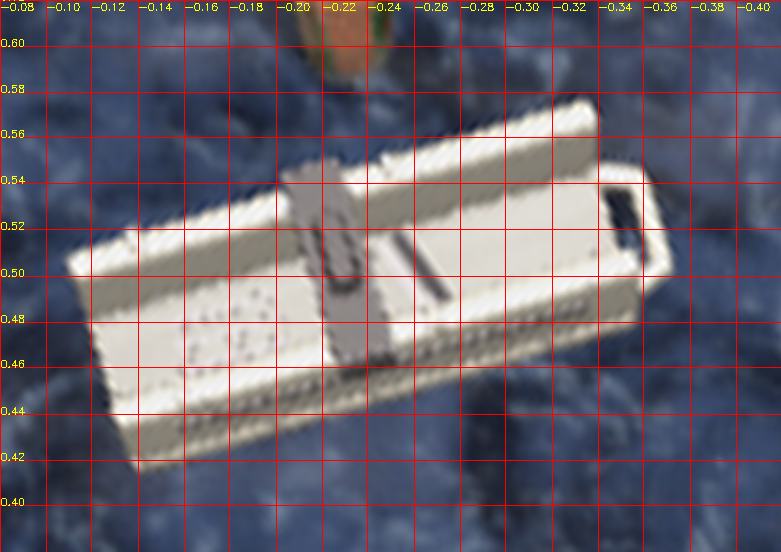

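```bash
cat >> h.py <<'E'
def rectf(s,z,c,yaw,hx,hy,f):
    """local frame: local x up, local y left; centre c"""
    K=s["camera_matrix"];M=np.linalg.inv(s["world_from_camera"]);P=K@M[:3]
    ex=np.array([np.cos(yaw),np.sin(yaw)]);ey=np.array([-ex[1],ex[0]])
    A=np.zeros((4,3));A[:2,0]=-ey/f;A[:2,1]=-ex/f;A[:2,2]=np.array(c)+ex*hx+ey*hy;A[2,2]=z;A[3,2]=1
    im=cv2.warpPerspective(np.ascontiguousarray(s["pixels"][:,:,::-1]),P@A,(int(2*hy*f),int(2*hx*f)),flags=cv2.INTER_CUBIC|cv2.WARP_INVERSE_MAP)
    return grid(im,hx,hy,f)
E
python3 - <<'E'
from h import *
o=[]
for n in("top","scene"):
    s=dict(np.load(n+"0.npz"))
    o.append(rectf(s,.072,(.5075,-.234),.283,.06,.15,2600))
cv2.imwrite("pics/rr.png",np.vstack(o))
E
```

```text
(no output)
```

View pics/rr.png

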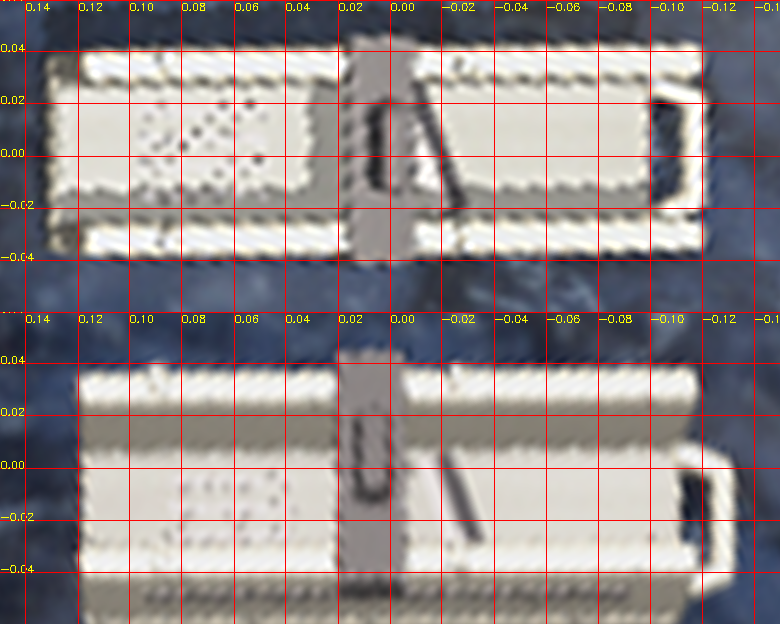

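```bash
python3 - <<'E'
from h import *
o=[]
for n in("top","scene"):
    s=dict(np.load(n+"0.npz"))
    im=rect(s,.046,.38,.62,.12,.3,2100)
    o.append(grid(im,.62,.3,2100))
cv2.imwrite("pics/g.png",np.hstack(o))
for n in("top","scene"):
    s=dict(np.load(n+"0.npz"))
    im=rect(s,.0,.3,.75,-.45,.35,950)
    cv2.imwrite(f"pics/w_{n}.png",grid(im,.75,.35,950,.05))
E
```

```text
(no output)
```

View pics/g.png

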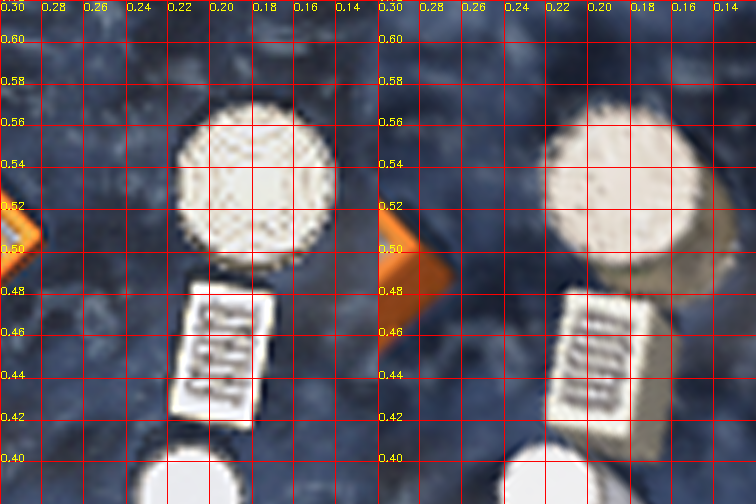

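View pics/w_top.png

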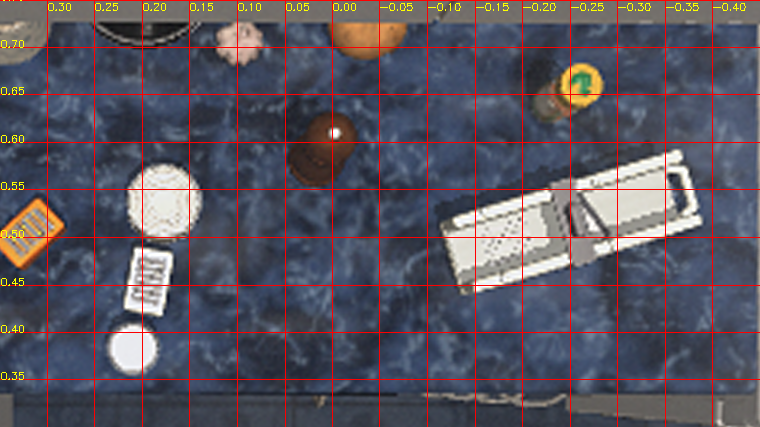

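View pics/w_scene.png

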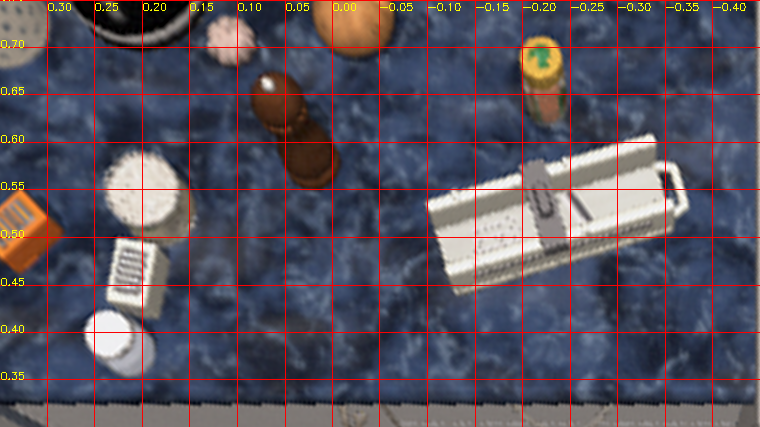

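```bash
cat > plan.py <<'E'
import sys,numpy as np
from bench import robot
from scipy.spatial.transform import Rotation as R
o=robot.get_obs();p=o["tool_pos"];r=R.from_euler("xyz",o["ee_rot"])
S=np.array([.507,-.234]);Y=.283
def report():
    c,s=np.cos(Y),np.sin(Y);d=p[:2]-S
    print("t",round(o["time"],2),"tcp",p.round(4),"rpy",o["ee_rot"].round(4),"slicer xy",np.round([c*d[0]+s*d[1],-s*d[0]+c*d[1]],4),"w",round(o["width"],4),"F",o["wrist_force"].round(1),"j",o["joint_positions"].round(2))
report()
a=sys.argv[1:]
if a and a[0]=="s":  # slicer coordinates
    x,y,z,yaw=map(float,a[1:]);c,s=np.cos(Y),np.sin(Y);t=[S[0]+c*x-s*y,S[1]+s*x+c*y,z]
elif a: x,y,z,yaw=map(float,a);t=[x,y,z]
if a:
    d=r.inv().apply(np.array(t)-p)/.08
    dy=-(yaw-o["ee_rot"][2]);dy=(dy+np.pi)%(2*np.pi)-np.pi
    print("shift",d.round(3),"turn",round(dy/(np.pi/2),3))
E
python3 plan.py s 0 .005 .15 .283
```

```text
t 0.1 tcp [0.2037 0.5103 0.1708] rpy [-3.1397e+00 -2.0000e-04  2.7618e+00] slicer xy [-0.0834  0.7994] w 0.0941 F [-0.5 -0.4 -0.2] j [ 1.09  0.09  1.37 -0.    1.68 -0.1 ]
shift [-6.933 -7.185  0.272] turn 1.578
```

Call:
servo_tool:
  rows:
    - [[-0.25, -0.25, 0], 0.08]
    - [[-0.5, -0.5, 0], 0.16]
    - [[-0.8, -0.8, 0], 0.24]
    - [[-1, -1, 0], 0.32]
    - [[-1, -1, 0], 0.4]
    - [[-1, -1, 0], 0.48]
    - [[-1, -1, 0], 0.56]
    - [[-1, -1, 0], 0.64]
    - [[-1, -1, 0], 0.72]
    - [[-1, -1, 0], 0.8]
    - [[-1, -1, 0], 0.88]
    - [[-1, -1, 0], 0.95]
  grip: -1

```text
time: 1.1
tool_pos: [0.2483, 0.4065, 0.1712]
ee_rot: [-3.141, 0.001, 1.263]
wrist_force: [0.0, 0.6, 0.1]
width: 0.094
```

```bash
python3 plan.py s 0 .005 .15 .283
```

```text
t 1.1 tcp [0.2483 0.4065 0.1712] rpy [-3.1411e+00  1.1000e-03  1.2634e+00] slicer xy [-0.0695  0.6873] w 0.094 F [0.  0.6 0.1] j [ 0.9  -0.08  1.54  0.    1.68  1.21]
shift [-6.601  5.47   0.269] turn 0.624
```

Call:
servo_tool:
  rows:
    - [[-0.25, 0.2, 0], 0.08]
    - [[-0.5, 0.4, 0], 0.16]
    - [[-0.8, 0.65, 0], 0.24]
    - [[-1, 0.83, 0], 0.32]
    - [[-1, 0.83, 0], 0.4]
    - [[-1, 0.83, 0], 0.48]
    - [[-1, 0.83, 0], 0.56]
    - [[-1, 0.83, 0], 0.624]

```text
time: 1.77
tool_pos: [0.2881, 0.3103, 0.1713]
ee_rot: [3.141, 0.001, 0.283]
wrist_force: [0.7, 0.1, 0.4]
width: 0.0941
```

```bash
python3 plan.py s 0 .005 .15 .283
```

```text
t 1.77 tcp [0.2881 0.3103 0.1713] rpy [3.1413e+00 8.0000e-04 2.8280e-01] slicer xy [-0.0582  0.5838] w 0.0941 F [0.7 0.1 0.4] j [ 0.69 -0.2   1.64  0.    1.7   1.98]
shift [0.729 7.235 0.268] turn -0.0
```

Call:
servo_tool:
  rows:
    - [[0.05, 0.4, 0], 0]
    - [[0.1, 0.8, 0], 0]
    - [[0.1, 1, 0], 0]

```text
time: 2.02
tool_pos: [0.3192, 0.2342, 0.1712]
ee_rot: [3.14, 0.001, 0.288]
wrist_force: [-0.6, 1.3, 0.3]
width: 0.094
```

Call:
servo_tool:
  rows:
    - [[0.05, 0.4, 0], 0]
    - [[0.1, 0.8, 0], 0]
    - [[0.1, 1, 0], 0]

```text
time: 2.27
tool_pos: [0.3498, 0.1594, 0.1713]
ee_rot: [3.14, 0.001, 0.287]
wrist_force: [-0.5, 0.4, 0.3]
width: 0.0937
```

Call:
servo_tool:
  rows:
    - [[0.05, 0.4, 0], 0]
    - [[0.1, 0.8, 0], 0]
    - [[0.1, 1, 0], 0]

```text
time: 2.52
tool_pos: [0.3803, 0.085, 0.1712]
ee_rot: [3.141, 0.001, 0.287]
wrist_force: [0.2, -0.1, -0.1]
width: 0.0937
```

Call:
servo_tool:
  rows:
    - [[0.05, 0.4, 0], 0]
    - [[0.1, 0.8, 0], 0]
    - [[0.1, 1, 0], 0]

```text
time: 2.77
tool_pos: [0.4108, 0.0105, 0.1711]
ee_rot: [3.141, 0.001, 0.287]
wrist_force: [0.6, 0.7, 0.1]
width: 0.0941
```

Call:
servo_tool:
  rows:
    - [[0.05, 0.4, 0], 0]
    - [[0.1, 0.8, 0], 0]
    - [[0.1, 1, 0], 0]

```text
time: 3.02
tool_pos: [0.4413, -0.064, 0.171]
ee_rot: [3.141, 0.001, 0.287]
wrist_force: [-0.5, 0.0, 0.4]
width: 0.0942
```

Call:
servo_tool:
  rows:
    - [[0.05, 0.4, 0], 0]
    - [[0.1, 0.8, 0], 0]
    - [[0.1, 1, 0], 0]

```text
time: 3.27
tool_pos: [0.4717, -0.1384, 0.1708]
ee_rot: [3.141, 0.001, 0.287]
wrist_force: [-0.3, -0.9, 0.0]
width: 0.0937
```

Call:
servo_tool:
  rows:
    - [[0.05, 0.4, 0], 0]
    - [[0.1, 0.8, 0], 0]
    - [[0.1, 1, 0], 0]
    - [[0.1, 1, 0], 0]

```text
time: 3.6
tool_pos: [0.5016, -0.2125, 0.1703]
ee_rot: [-3.141, 0.002, 0.286]
wrist_force: [-0.9, 0.6, -0.2]
width: 0.0941
```

```bash
python3 plan.py s 0 .005 .15 .283; python3 - <<'E'
from h import *
from bench import robot
o=[]
for n in("top","scene"):
    s=robot.snapshot(n);np.savez(f"{n}1.npz",**s)
    im=s["pixels"][:,:,::-1]
    u,v=(350,150) if n=="top" else (310,210)
    o.append(cv2.resize(im[v:v+120,u:u+120],None,fx=3.3,fy=3.3,interpolation=cv2.INTER_CUBIC))
cv2.imwrite("pics/p1.png",np.hstack(o))
E
```

```text
t 3.6 tcp [ 0.5016 -0.2125  0.1703] rpy [-3.1406e+00  2.0000e-03  2.8600e-01] slicer xy [0.0008 0.0222] w 0.0941 F [-0.9  0.6 -0.2] j [-0.5   0.08  1.38 -0.    1.68  0.78]
shift [-0.01   0.215  0.253] turn 0.002
```

View pics/p1.png

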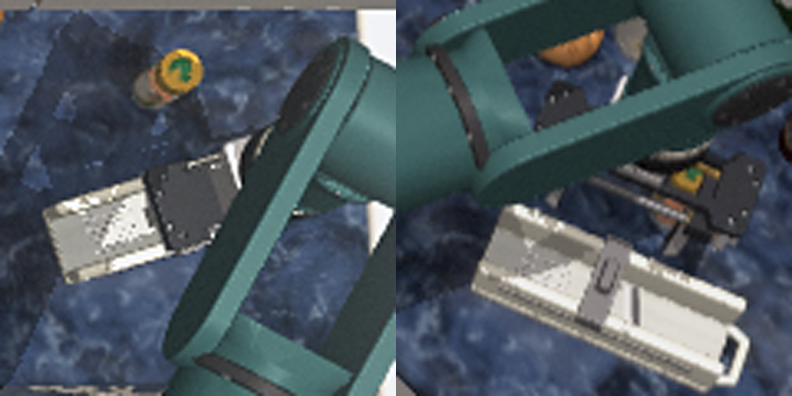

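Call:
servo_tool:
  rows:
    - [[0, 0.1, 0.2], 0]
    - [[0, 0.21, 0.4], 0]
    - [[0, 0.21, 0.6], 0]
    - [[0, 0.21, 0.75], 0]
    - [[0, 0.21, 0.75], 0]

```text
time: 4.12
tool_pos: [0.5044, -0.2236, 0.1087]
ee_rot: [-3.137, 0.004, 0.291]
wrist_force: [-0.1, 0.4, 0.1]
width: 0.0942
```

```bash
cat > look.py <<'E'
import sys
from h import *
from bench import robot
# name out u v w : crop
out=sys.argv[1];o=[]
for i,n in enumerate(("top","scene")):
    s=robot.snapshot(n);np.savez(f"{n}_{out}.npz",**s)
    u,v,w=map(int,sys.argv[2+3*i:5+3*i])
    o.append(cv2.resize(np.ascontiguousarray(s["pixels"][v:v+w,u:u+w,::-1]),(398,398),interpolation=cv2.INTER_CUBIC))
cv2.imwrite(f"pics/{out}.png",np.hstack(o))
E
python3 plan.py s 0 .005 .081 .283; python3 look.py p2 360 160 90 330 240 90
```

```text
t 4.12 tcp [ 0.5044 -0.2236  0.1087] rpy [-3.1367  0.0039  0.2908] slicer xy [0.0005 0.0107] w 0.0942 F [-0.1  0.4  0.1] j [-0.52  0.12  1.46  0.    1.57  0.76]
shift [-0.005  0.073  0.345] turn 0.005
```

View pics/p2.png

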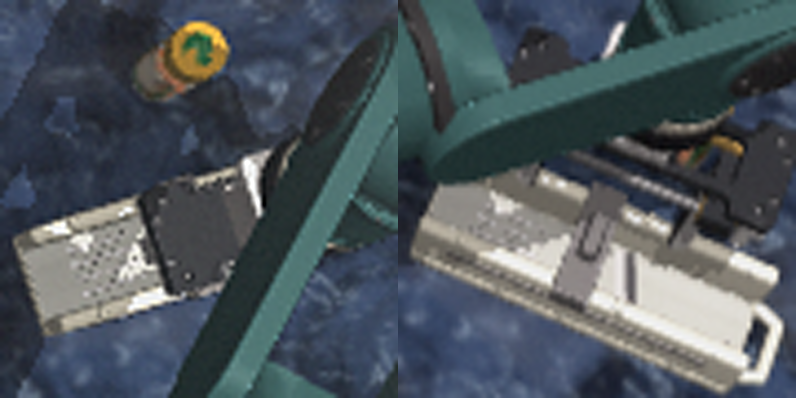

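```bash
python3 - <<'E'
from h import *
s=dict(np.load("scene_p2.npz"))
im=rectf(s,.109,(.507,-.234),.283,.08,.12,3200)
cv2.imwrite("pics/q.png",im)
E
```

```text
(no output)
```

View pics/q.png

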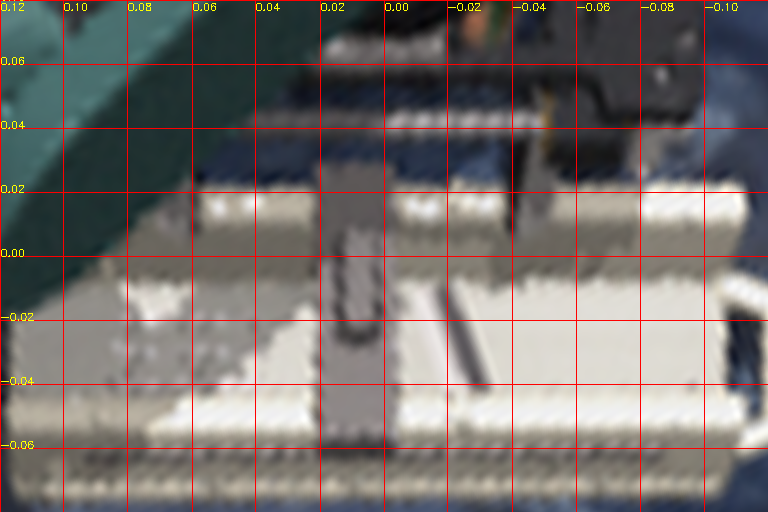

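Call:
servo_tool:
  rows:
    - [[0, 0.03, 0.1], 0]
    - [[0, 0.06, 0.2], 0]
    - [[0, 0.06, 0.3], 0]
    - [[0, 0.06, 0.34], 0]
    - [[0, 0.06, 0.34], 0]

```text
time: 4.63
tool_pos: [0.507, -0.2302, 0.0829]
ee_rot: [-3.139, 0.002, 0.289]
wrist_force: [0.3, 0.3, -0.3]
width: 0.0943
```

Call:
servo_tool:
  rows:
    - [[0, 0, 0], 0]
    - [[0, 0, 0], 0]
    - [[0, 0, 0], 0]
    - [[0, 0, 0], 0]
    - [[0, 0, 0], 0]
    - [[0, 0, 0], 0]
    - [[0, 0, 0], 0]
    - [[0, 0, 0], 0]
  grip: 1

```text
time: 5.3
tool_pos: [0.5079, -0.2307, 0.0846]
ee_rot: [3.142, -0.0, 0.289]
wrist_force: [0.3, 0.5, -0.3]
width: 0.0439
```

```bash
python3 plan.py s 0 .07 .081 .283; python3 look.py p3 360 160 90 330 240 90
```

```text
t 5.3 tcp [ 0.5079 -0.2307  0.0846] rpy [ 3.1416e+00 -1.0000e-04  2.8940e-01] slicer xy [0.0018 0.003 ] w 0.0439 F [ 0.3  0.5 -0.3] j [-0.53  0.14  1.49  0.    1.51  0.75]
shift [-0.017 -0.838  0.045] turn 0.004
```

View pics/p3.png

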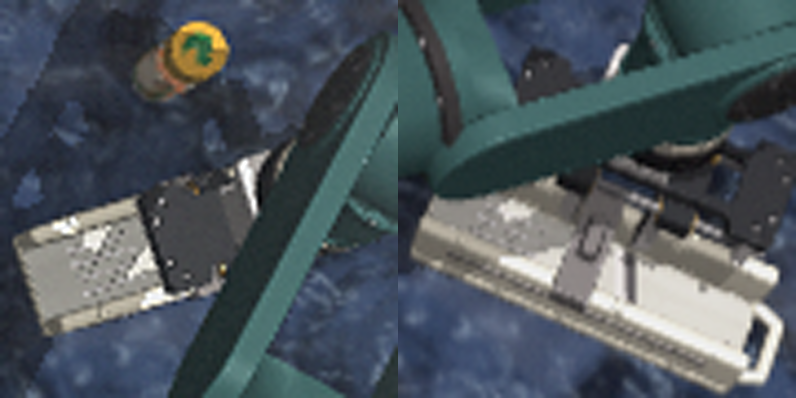

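```bash
python3 - <<'E'
from h import *
s=dict(np.load("scene_p3.npz"))
im=rectf(s,.085,(.507,-.234),.283,.06,.08,5000)
cv2.imwrite("pics/q2.png",im)
E
```

```text
(no output)
```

View pics/q2.png

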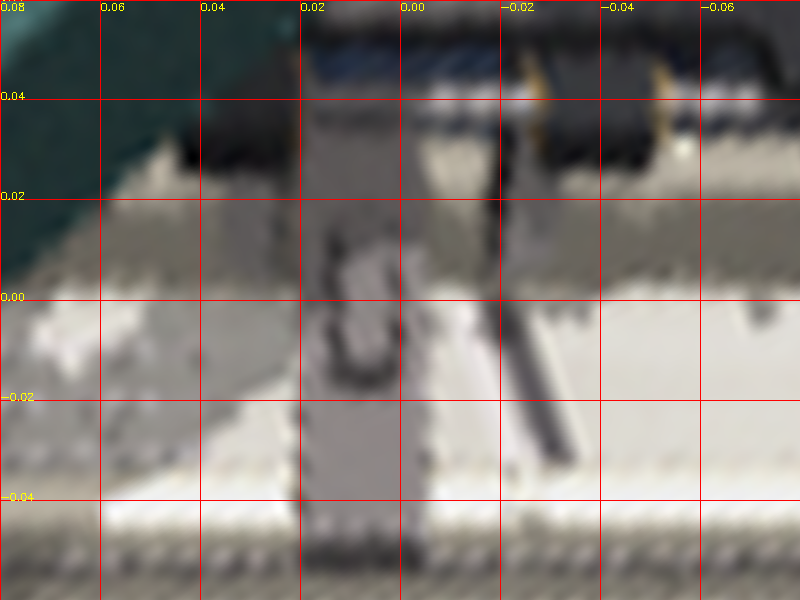

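Call:
servo_tool:
  rows:
    - [[0, 0, 0.03], 0]
    - [[0, 0, 0.03], 0]
    - [[0, 0, 0.03], 0]
    - [[0, 0, 0.03], 0]
    - [[0, 0, 0.03], 0]
    - [[0, 0, 0.03], 0]
    - [[0, 0, 0.03], 0]
    - [[0, 0, 0.03], 0]
  grip: 1

```text
time: 6.07
tool_pos: [0.5079, -0.2307, 0.0822]
ee_rot: [3.142, -0.0, 0.289]
wrist_force: [-0.3, 0.2, 0.3]
width: 0.0006
```

```bash
python3 plan.py s 0 .07 .081 .283
```

```text
t 6.07 tcp [ 0.5079 -0.2307  0.0822] rpy [ 3.1416e+00 -1.0000e-04  2.8940e-01] slicer xy [0.0018 0.0029] w 0.0006 F [-0.3  0.2  0.3] j [-0.53  0.14  1.49  0.    1.51  0.75]
shift [-0.017 -0.839  0.015] turn 0.004
```

```bash
python3 look.py p4 360 160 90 350 240 60;  python3 - <<'E'
from h import *
s=dict(np.load("scene_p4.npz"))
cv2.imwrite("pics/q3.png",cv2.resize(np.ascontiguousarray(s["pixels"][240:315,340:440,::-1]),None,fx=8,fy=8,interpolation=cv2.INTER_CUBIC))
E
```

```text
(no output)
```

View pics/q3.png

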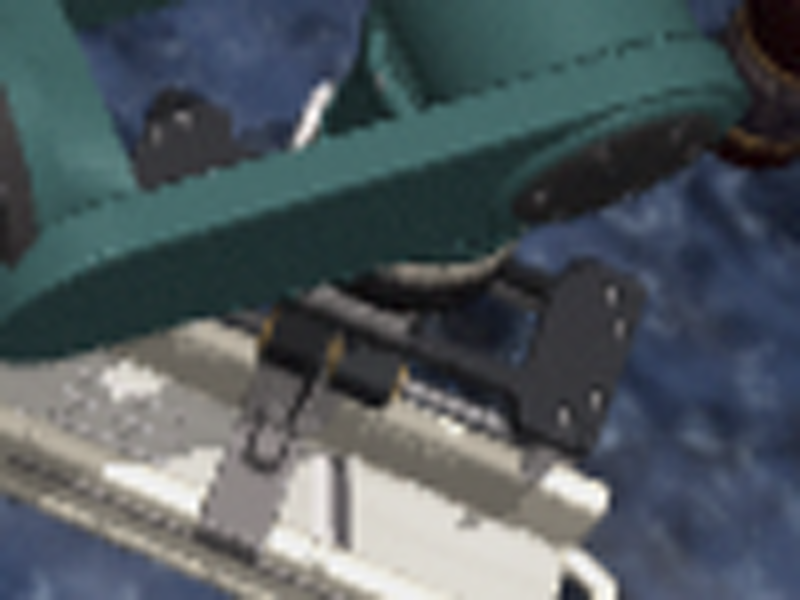

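View pics/p4.png

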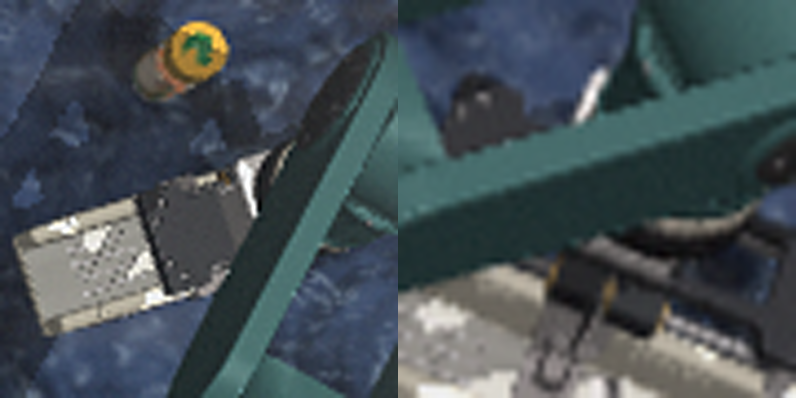

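```bash
python3 - <<'E'
from h import *
s=dict(np.load("scene_p4.npz"))
o=[rectf(s,z,(.507,-.234),.283,.05,.04,5000) for z in(.082,.102)]
cv2.imwrite("pics/q4.png",np.hstack(o))
E
```

```text
(no output)
```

View pics/q4.png

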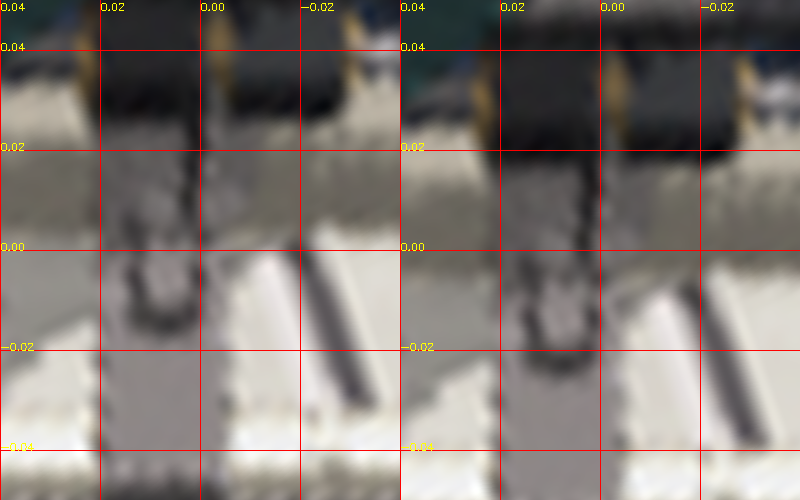

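Call:
servo_tool:
  rows:
    - [[0, 0, 0.02], 0]
    - [[0, 0, 0.04], 0]
    - [[0, 0, 0.04], 0]
    - [[0, 0, 0.04], 0]

```text
time: 6.5
tool_pos: [0.5077, -0.2306, 0.0787]
ee_rot: [-3.141, 0.0, 0.289]
wrist_force: [0.0, -0.6, -0.3]
width: 0.0004
```

Call:
servo_tool:
  rows:
    - [[0, 0, 0.02], 0]
    - [[0, 0, 0.04], 0]
    - [[0, 0, 0.04], 0]
    - [[0, 0, 0.04], 0]

```text
time: 6.83
tool_pos: [0.5077, -0.2306, 0.0755]
ee_rot: [-3.141, 0.0, 0.289]
wrist_force: [-0.0, 0.2, -0.6]
width: 0.0002
```

Call:
servo_tool:
  rows:
    - [[0, 0, 0.02], 0]
    - [[0, 0, 0.04], 0]
    - [[0, 0, 0.04], 0]
    - [[0, 0, 0.04], 0]

```text
time: 7.17
tool_pos: [0.5077, -0.2306, 0.0723]
ee_rot: [-3.141, 0.0, 0.289]
wrist_force: [0.5, -0.0, -1.2]
width: 0.0007
```

Call:
servo_tool:
  rows:
    - [[0, 0, 0.02], 0]
    - [[0, 0, 0.04], 0]
    - [[0, 0, 0.04], 0]
    - [[0, 0, 0.04], 0]

```text
time: 7.5
tool_pos: [0.5077, -0.2306, 0.0692]
ee_rot: [-3.141, 0.0, 0.289]
wrist_force: [-0.1, -0.7, -0.3]
width: 0.0006
```

```bash
python3 plan.py;python3 look.py p5 360 160 90 350 240 60;  python3 - <<'E'
from h import *
s=dict(np.load("scene_p5.npz"))
cv2.imwrite("pics/q5.png",cv2.resize(np.ascontiguousarray(s["pixels"][255:315,345:425,::-1]),None,fx=10,fy=10,interpolation=cv2.INTER_CUBIC))
E
```

```text
t 7.5 tcp [ 0.5077 -0.2306  0.0692] rpy [-3.1412e+00  2.0000e-04  2.8940e-01] slicer xy [0.0017 0.0031] w 0.0006 F [-0.1 -0.7 -0.3] j [-0.53  0.15  1.51  0.    1.49  0.75]
```

View pics/q5.png

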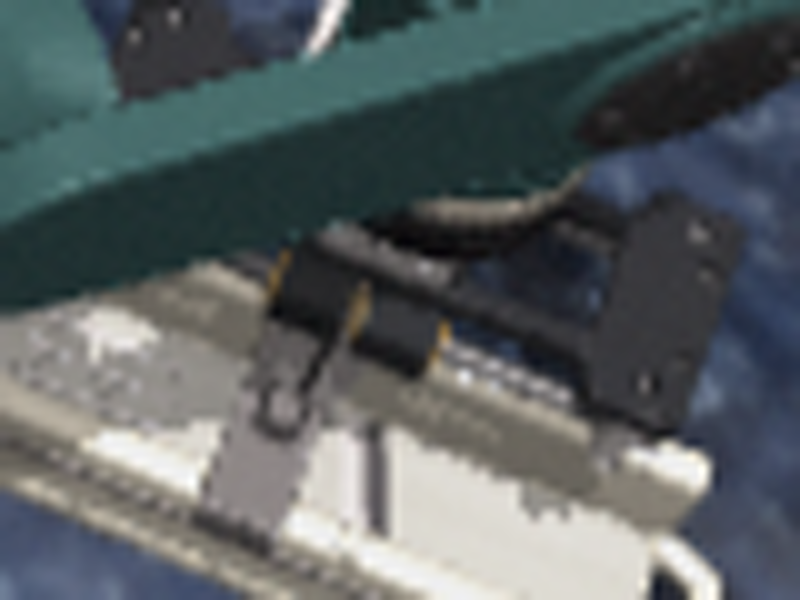

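```bash
python3 - <<'E'
from h import *
s=dict(np.load("scene_p5.npz"))
c,n=np.cos(.283),np.sin(.283)
for px in((379.5,295),(373,293),(377,295)):
  for z in(.069,.08,.09,.1,.11):
    d=ray(s,px,z)[:2]-[.507,-.234];print(px,z,np.round([c*d[0]+n*d[1],-n*d[0]+c*d[1]],4))
E
```

```text
(379.5, 295) 0.069 [ 0.0089 -0.0117]
(379.5, 295) 0.08 [ 0.0043 -0.0111]
(379.5, 295) 0.09 [ 0.0001 -0.0105]
(379.5, 295) 0.1 [-0.004  -0.0099]
(379.5, 295) 0.11 [-0.0082 -0.0093]
(373, 293) 0.069 [0.0064 0.0085]
(373, 293) 0.08 [0.0018 0.009 ]
(373, 293) 0.09 [-0.0023  0.0094]
(373, 293) 0.1 [-0.0065  0.0099]
(373, 293) 0.11 [-0.0106  0.0103]
(377, 295) 0.069 [ 0.0056 -0.0048]
(377, 295) 0.08 [ 0.001  -0.0042]
(377, 295) 0.09 [-0.0031 -0.0036]
(377, 295) 0.1 [-0.0073 -0.0031]
(377, 295) 0.11 [-0.0114 -0.0026]
```

Call:
servo_tool:
  rows:
    - [[0, 0, 0.02], 0]
    - [[0, 0, 0.02], 0]
    - [[0, 0, 0.02], 0]

```text
time: 7.85
tool_pos: [0.5078, -0.2306, 0.0676]
ee_rot: [-3.141, 0.0, 0.289]
wrist_force: [1.0, 0.2, 0.3]
width: 0.0008
```

Call:
servo_tool:
  rows:
    - [[0, 0, 0.02], 0]
    - [[0, 0, 0.02], 0]
    - [[0, 0, 0.02], 0]

```text
time: 8.1
tool_pos: [0.5078, -0.2306, 0.066]
ee_rot: [-3.141, 0.0, 0.289]
wrist_force: [-0.3, -0.1, 0.1]
width: 0.0006
```

Call:
servo_tool:
  rows:
    - [[0, 0, 0.02], 0]
    - [[0, 0, 0.02], 0]
    - [[0, 0, 0.02], 0]

```text
time: 8.35
tool_pos: [0.5078, -0.2306, 0.0644]
ee_rot: [-3.141, 0.0, 0.289]
wrist_force: [0.1, -0.0, 0.7]
width: 0.0002
```

Call:
servo_tool:
  rows:
    - [[0, 0, 0.02], 0]
    - [[0, 0, 0.02], 0]
    - [[0, 0, 0.02], 0]

```text
time: 8.6
tool_pos: [0.5078, -0.2306, 0.0628]
ee_rot: [-3.141, 0.0, 0.289]
wrist_force: [0.3, 0.9, 0.3]
width: 0.0004
```

Call:
servo_tool:
  rows:
    - [[0, 0, 0.02], 0]
    - [[0, 0, 0.02], 0]
    - [[0, 0, 0.02], 0]

```text
time: 8.85
tool_pos: [0.5078, -0.2306, 0.0612]
ee_rot: [-3.141, 0.0, 0.289]
wrist_force: [-0.1, 0.8, 0.4]
width: -0.0001
```

```bash
python3 look.py p6 360 160 90 350 240 60;  python3 - <<'E'
from h import *
a=[]
for n in("p4","p6"):
    s=dict(np.load(f"scene_{n}.npz"))
    a.append(cv2.resize(np.ascontiguousarray(s["pixels"][265:305,355:395,::-1]),None,fx=10,fy=10,interpolation=cv2.INTER_CUBIC))
cv2.imwrite("pics/q6.png",np.hstack(a))
E
```

```text
(no output)
```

View pics/q6.png

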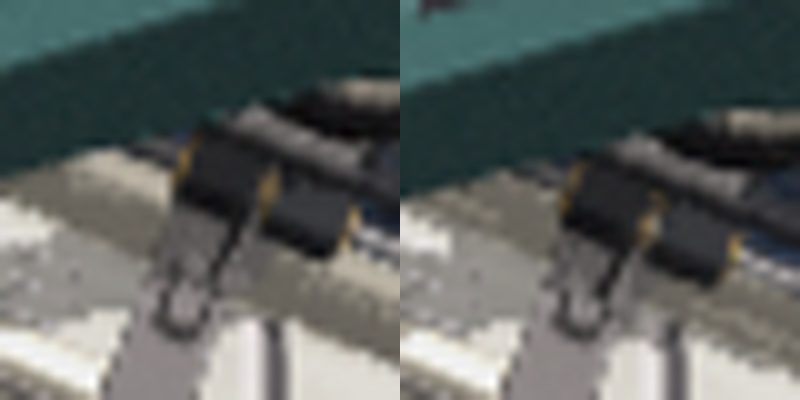

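View pics/p6.png

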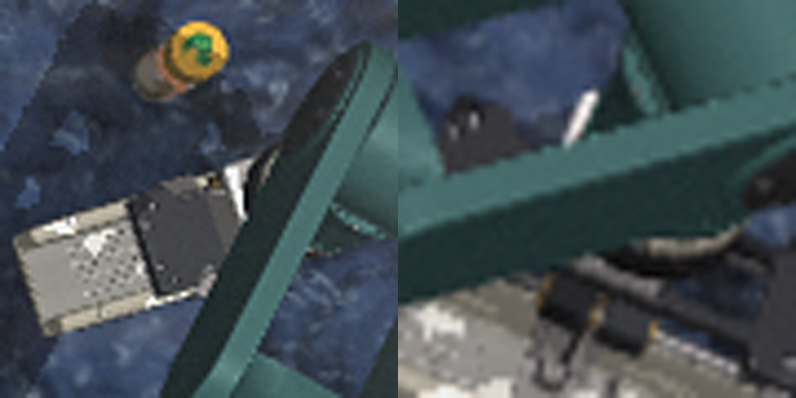

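Call:
servo_tool:
  rows:
    - [[0, 0, 0.02], 0]
    - [[0, 0, 0.02], 0]
    - [[0, 0, 0.02], 0]

```text
time: 9.2
tool_pos: [0.5082, -0.2309, 0.0606]
ee_rot: [3.141, -0.001, 0.289]
wrist_force: [-0.2, 0.7, 4.0]
width: 0.0006
```

Call:
servo_tool:
  rows:
    - [[0, 0, 0.02], 0]
    - [[0, 0, 0.02], 0]
    - [[0, 0, 0.02], 0]

```text
time: 9.45
tool_pos: [0.5083, -0.2311, 0.0605]
ee_rot: [3.14, -0.001, 0.289]
wrist_force: [-2.4, 1.7, 9.2]
width: 0.0005
```

Call:
servo_tool:
  rows:
    - [[0, 0, 0.02], 0]
    - [[0, 0, 0.02], 0]
    - [[0, 0, 0.02], 0]

```text
time: 9.7
tool_pos: [0.5086, -0.2318, 0.0604]
ee_rot: [3.138, -0.002, 0.289]
wrist_force: [-4.9, 1.4, 13.6]
width: 0.0002
```

Call:
servo_tool:
  rows:
    - [[0, 0, 0.02], 0]
    - [[0, 0, 0.02], 0]
    - [[0, 0, 0.02], 0]

```text
time: 9.95
tool_pos: [0.509, -0.2326, 0.0604]
ee_rot: [3.136, -0.003, 0.289]
wrist_force: [-5.3, 0.6, 18.9]
width: 0.0005
```

Call:
servo_tool:
  rows:
    - [[0, 0, -0.1], 0]
    - [[0, 0, -0.2], 0]
    - [[0, 0, -0.3], 0]
    - [[0, 0, -0.3], 0]

```text
time: 10.28
tool_pos: [0.5088, -0.2311, 0.0806]
ee_rot: [3.14, -0.002, 0.289]
wrist_force: [0.2, -0.2, 1.1]
width: 0.0006
```

```bash
python3 plan.py; python3 - <<'E'
from h import *
T=dict(np.load("top0.npz"));S=dict(np.load("scene0.npz"))
def P(s): return s["camera_matrix"]@np.linalg.inv(s["world_from_camera"])[:3]
def blob(s,roi,f):
    u,v,w,h=roi;im=cv2.cvtColor(np.ascontiguousarray(s["pixels"]),cv2.COLOR_RGB2HSV)[v:v+h,u:u+w]
    m=f(im).astype(np.uint8);n,l,st,c=cv2.connectedComponentsWithStats(m);i=1+np.argmax(st[1:,4]);
    cn,_=cv2.findContours((l==i).astype(np.uint8),0,2);(e,ax,a)=cv2.fitEllipse(max(cn,key=len));return np.array(e)+[u,v],ax,st[i,4]
yel=lambda h:(h[...,0]>15)&(h[...,0]<32)&(h[...,1]>120)&(h[...,2]>170)
wh=lambda h:(h[...,2]>205)&(h[...,1]<50)
for n,rt,rs,f in(("spice",(390,160,25,25),(385,252,25,25),yel),("jar",(256,241,24,24),(230,229,24,20),wh),("tin",(262,192,30,30),(265,204,30,27),wh)):
    a=blob(T,rt,f);b=blob(S,rs,f)
    X=cv2.triangulatePoints(P(T),P(S),a[0].reshape(2,1),b[0].reshape(2,1)).ravel();print(n,a,b,(X[:3]/X[3]).round(4))
E
```

```text
t 10.28 tcp [ 0.5088 -0.2311  0.0806] rpy [ 3.1397e+00 -2.0000e-03  2.8940e-01] slicer xy [0.0026 0.0023] w 0.0006 F [ 0.2 -0.2  1.1] j [-0.53  0.14  1.49  0.    1.5   0.75]
spice (array([404.52279949, 170.88114071]), (11.501546859741211, 12.125290870666504), np.int32(87)) (array([399.42092037, 261.17609215]), (10.727368354797363, 12.626399040222168), np.int32(88)) [ 0.6383 -0.2274  0.1021]
jar (array([267.40987396, 252.8777647 ]), (13.438610076904297, 13.676231384277344), np.int32(156)) (array([241.75604916, 238.05236816]), (11.719918251037598, 13.118751525878906), np.int32(130)) [0.3811 0.2109 0.0618]
tin (array([276.43735695, 207.22059155]), (20.20005989074707, 20.403202056884766), np.int32(333)) (array([278.61290264, 215.68404484]), (16.542566299438477, 18.94843864440918), np.int32(267)) [0.5301 0.1806 0.0501]
```

```bash
python3 - <<'E'
from h import *
s=dict(np.load("scene1.npz"));t=dict(np.load("top1.npz"))
def P(s): return s["camera_matrix"]@np.linalg.inv(s["world_from_camera"])[:3]
im=cv2.resize(np.ascontiguousarray(s["pixels"][240:315,340:440,::-1]),None,fx=8,fy=8,interpolation=cv2.INTER_CUBIC)
tcp=np.array([.5016,-.2125,.1703]);ty=np.array([np.sin(.286),-np.cos(.286),0]);tx=np.array([np.cos(.286),np.sin(.286),0])
for sy in(-1,1):
  for dz in(0,.0335):
    for a in(-.008,.008):
      w=tcp+ty*sy*.047+tx*a+[0,0,dz];q=P(s)@np.append(w,1);q=q[:2]/q[2];print(sy,dz,a,q.round(1))
      cv2.circle(im,(int((q[0]-340+.5)*8),int((q[1]-240+.5)*8)),3,(0,0,255) if dz==0 else (0,255,0),-1)
cv2.imwrite("pics/q7.png",im)
E
```

```text
-1 0 -0.008 [358.  276.7]
-1 0 0.008 [360. 272.]
-1 0.0335 -0.008 [359.9 272.3]
-1 0.0335 0.008 [361.8 267.6]
1 0 -0.008 [388.9 289.9]
1 0 0.008 [390.7 285.1]
1 0.0335 -0.008 [391.4 285.7]
1 0.0335 0.008 [393.2 280.9]
```

View pics/q7.png

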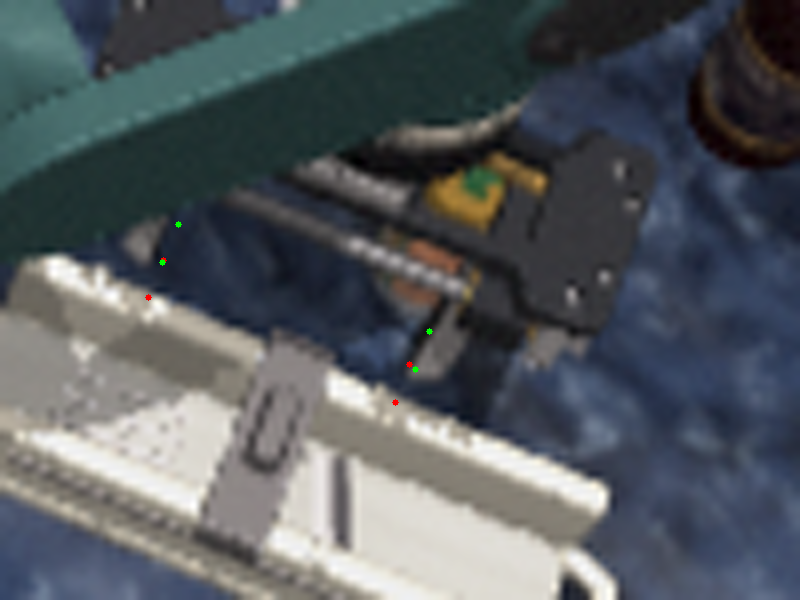

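Call:
servo_tool:
  rows:
    - [[-0.03, -0.035, 0], 0]
    - [[-0.03, -0.035, 0], 0]
    - [[-0.03, -0.035, 0], 0]
    - [[-0.03, -0.035, 0], 0]
    - [[-0.03, -0.035, 0], 0]
    - [[-0.03, -0.035, 0], 0]
    - [[-0.03, -0.035, 0], 0]
    - [[-0.03, -0.035, 0], 0]
  grip: 0

```text
time: 10.95
tool_pos: [0.5047, -0.2287, 0.0789]
ee_rot: [-3.141, 0.0, 0.289]
wrist_force: [0.5, 0.7, -0.1]
width: 0.0465
```

Call:
servo_tool:
  rows:
    - [[0, 0, 0.15], 0]
    - [[0, 0, 0.3], 0]
    - [[0, 0, 0.42], 0]
    - [[0, 0, 0.42], 0]
    - [[0, 0, 0.42], 0]

```text
time: 11.37
tool_pos: [0.5037, -0.228, 0.0435]
ee_rot: [-3.139, 0.002, 0.289]
wrist_force: [0.5, -0.0, 0.1]
width: 0.0474
```

Call:
servo_tool:
  rows:
    - [[0, 0, 0], 0]
    - [[0, 0, 0], 0]
    - [[0, 0, 0], 0]
    - [[0, 0, 0], 0]
    - [[0, 0, 0], 0]
    - [[0, 0, 0], 0]
    - [[0, 0, 0], 0]
    - [[0, 0, 0], 0]
  grip: 1

```text
time: 12.03
tool_pos: [0.5052, -0.2294, 0.0458]
ee_rot: [3.14, -0.001, 0.289]
wrist_force: [0.2, -2.2, 0.4]
width: 0.012
```

```bash
python3 plan.py s 0 .07 .047 .283
```

```text
t 12.03 tcp [ 0.5052 -0.2294  0.0458] rpy [ 3.1399e+00 -8.0000e-04  2.8920e-01] slicer xy [-0.0004  0.0049] w 0.012 F [ 0.2 -2.2  0.4] j [-0.53  0.15  1.55 -0.    1.44  0.75]
shift [ 0.011 -0.814 -0.016] turn 0.004
```

Call:
servo_tool:
  rows:
    - [[0, -0.1, 0], 0]
    - [[0, -0.2, 0], 0]
    - [[0, -0.3, 0], 0]
    - [[0, -0.4, 0], 0]
    - [[0, -0.5, 0], 0]
    - [[0, -0.6, 0], 0]
    - [[0, -0.7, 0], 0]
    - [[0, -0.75, 0], 0]
    - [[0, -0.79, 0], 0]
    - [[0, -0.82, 0], 0]
    - [[0, -0.84, 0], 0]
    - [[0, -0.84, 0], 0]

```text
time: 13.03
tool_pos: [0.487, -0.1684, 0.0458]
ee_rot: [3.132, -0.001, 0.289]
wrist_force: [3.5, -12.2, -1.5]
width: 0.0117
```

```bash
python3 plan.py s 0 .07 .047 .283; python3 look.py p7 360 160 90 330 240 90
```

```text
t 13.03 tcp [ 0.487  -0.1684  0.0458] rpy [ 3.1324e+00 -1.0000e-03  2.8860e-01] slicer xy [-0.0009  0.0686] w 0.0117 F [  3.5 -12.2  -1.5] j [-0.44  0.07  1.65 -0.01  1.42  0.84]
shift [ 0.012 -0.017 -0.015] turn 0.004
```

View pics/p7.png

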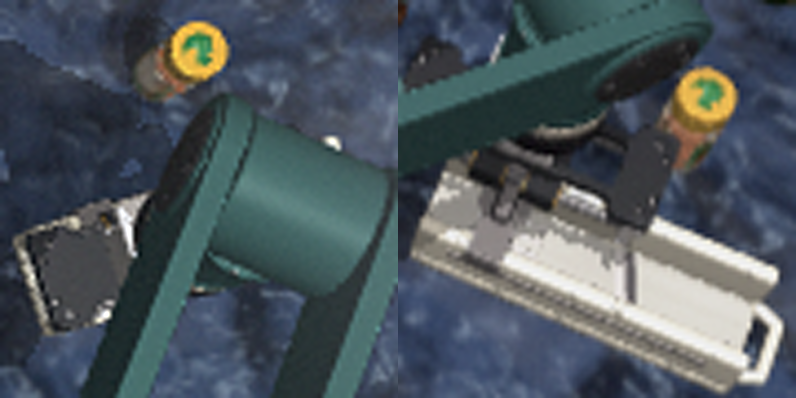

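Call:
servo_tool:
  rows:
    - [[0, 0, 0], 0]
    - [[0, 0, 0], 0]
    - [[0, 0, 0], 0]
    - [[0, 0, 0], 0]

```text
time: 13.47
tool_pos: [0.487, -0.1684, 0.0458]
ee_rot: [3.133, -0.001, 0.288]
wrist_force: [3.4, -10.6, -1.3]
width: 0.0116
```

```bash
python3 plan.py s 0 .07 .047 .283
```

```text
t 13.47 tcp [ 0.487  -0.1684  0.0458] rpy [ 3.1332e+00 -1.0000e-03  2.8820e-01] slicer xy [-0.0009  0.0686] w 0.0116 F [  3.4 -10.6  -1.3] j [-0.44  0.07  1.65 -0.01  1.42  0.84]
shift [ 0.011 -0.017 -0.015] turn 0.003
```

Call:
servo_tool:
  rows:
    - [[0, 0, 0], 0]
    - [[0, 0, 0], 0]
    - [[0, 0, 0], 0]
    - [[0, 0, 0], 0]
    - [[0, 0, 0], 0]
    - [[0, 0, -0.3], 0]
    - [[0, 0, -0.6], 0]
    - [[0, 0, -0.9], 0]
    - [[0, 0, -1], 0]
  grip: -0.2

```text
time: 14.22
tool_pos: [0.4872, -0.1645, 0.129]
ee_rot: [3.139, -0.004, 0.29]
wrist_force: [0.2, -0.4, 1.2]
width: 0.0562
```

```bash
python3 plan.py .4495 .1946 .137 -.169; python3 look.py p8 360 160 90 330 240 90
```

```text
t 14.22 tcp [ 0.4872 -0.1645  0.129 ] rpy [ 3.1385 -0.0044  0.2899] slicer xy [0.0004 0.0723] w 0.0562 F [ 0.2 -0.4  1.2] j [-0.44  0.02  1.53  0.    1.59  0.84]
shift [ 0.832 -4.436 -0.11 ] turn 0.292
```

View pics/p8.png

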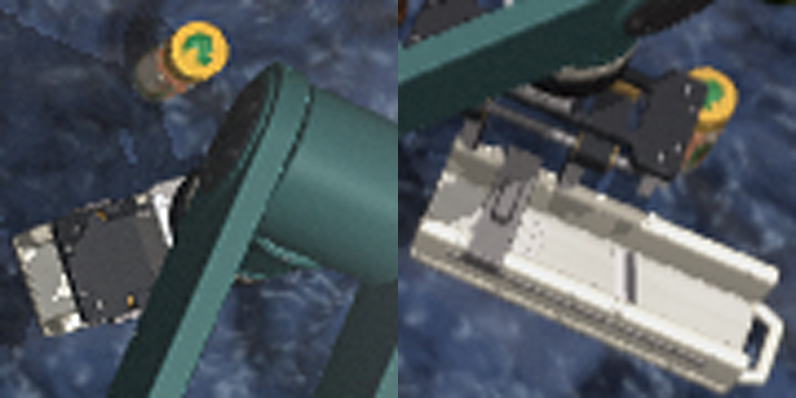

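Call:
servo_tool:
  rows:
    - [[-0.1, -0.3, 0], 0.05]
    - [[-0.1, -0.7, 0], 0.1]
    - [[-0.1, -0.87, 0], 0.15]
    - [[-0.1, -0.87, 0], 0.2]
    - [[-0.1, -0.87, 0], 0.25]
    - [[-0.1, -0.87, 0], 0.292]
  grip: -1

```text
time: 14.82
tool_pos: [0.4566, -0.0988, 0.1229]
ee_rot: [-3.141, 0.004, -0.172]
wrist_force: [-0.7, -0.3, 1.4]
width: 0.0919
```

```bash
python3 plan.py .4495 .1946 .137 -.169;python3 plan.py .41 .03 .137 -.169
```

```text
t 14.82 tcp [ 0.4566 -0.0988  0.1229] rpy [-3.1407  0.0041 -0.172 ] slicer xy [-0.0107  0.1439] w 0.0919 F [-0.7 -0.3  1.4] j [-0.33 -0.08  1.64  0.    1.59  1.41]
shift [-0.716 -3.598 -0.17 ] turn -0.002
t 14.82 tcp [ 0.4566 -0.0988  0.1229] rpy [-3.1407  0.0041 -0.172 ] slicer xy [-0.0107  0.1439] w 0.0919 F [-0.7 -0.3  1.4] j [-0.33 -0.08  1.64  0.    1.59  1.41]
shift [-0.85  -1.486 -0.172] turn -0.002
```

Call:
servo_tool:
  rows:
    - [[-0.3, -0.4, -0.1], 0]
    - [[-0.6, -0.8, -0.2], 0]
    - [[-0.7, -1, -0.2], 0]

```text
time: 15.07
tool_pos: [0.4139, -0.0089, 0.1404]
ee_rot: [-3.14, 0.003, -0.168]
wrist_force: [0.1, -0.5, -0.4]
width: 0.094
```

Call:
servo_tool:
  rows:
    - [[0, -0.4, -0.05], 0]
    - [[0, -0.8, -0.05], 0]
    - [[0, -1, -0.05], 0]

```text
time: 15.32
tool_pos: [0.4285, 0.0702, 0.1434]
ee_rot: [-3.14, 0.003, -0.167]
wrist_force: [0.7, 0.5, 0.5]
width: 0.094
```

Call:
servo_tool:
  rows:
    - [[0, -0.4, 0], 0]
    - [[0, -0.8, 0], 0]
    - [[0, -1, 0], 0]
    - [[0, -1, 0], 0]

```text
time: 15.65
tool_pos: [0.4419, 0.1489, 0.1427]
ee_rot: [3.141, 0.005, -0.165]
wrist_force: [-0.5, -0.6, 0.8]
width: 0.0942
```

```bash
python3 plan.py .4495 .1946 .137 -.169
```

```text
t 15.65 tcp [0.4419 0.1489 0.1427] rpy [ 3.1414  0.0046 -0.1648] slicer xy [0.0444 0.3858] w 0.0942 F [-0.5 -0.6  0.8] j [ 0.2  -0.09  1.6   0.    1.63  1.94]
shift [-0.    -0.58   0.071] turn 0.003
```

Call:
servo_tool:
  rows:
    - [[0, -0.3, 0], 0]
    - [[0, -0.58, 0], 0]
    - [[0, -0.58, 0], 0]
    - [[0, -0.58, 0], 0]
    - [[0, -0.58, 0], 0]

```text
time: 16.07
tool_pos: [0.4504, 0.1907, 0.1442]
ee_rot: [3.14, 0.002, -0.17]
wrist_force: [-0.0, -0.9, -0.4]
width: 0.094
```

```bash
python3 plan.py .4495 .1946 .06 -.169; python3 look.py p9 225 170 100 210 180 90
```

```text
t 16.07 tcp [0.4504 0.1907 0.1442] rpy [ 3.1398e+00  1.8000e-03 -1.6980e-01] slicer xy [0.0642 0.4236] w 0.094 F [-0.  -0.9 -0.4] j [ 0.29 -0.04  1.55 -0.    1.63  2.03]
shift [-0.018 -0.048  1.053] turn -0.001
```

View pics/p9.png

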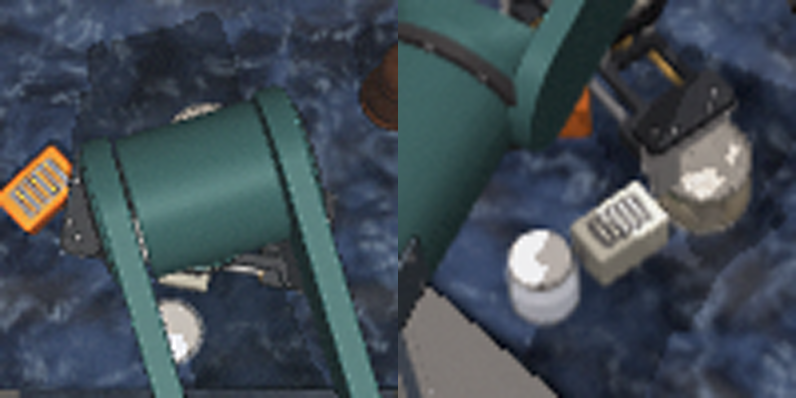

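Call:
servo_tool:
  rows:
    - [[-0.01, -0.05, 0.3], 0]
    - [[-0.01, -0.05, 0.6], 0]
    - [[-0.01, -0.05, 0.9], 0]
    - [[-0.01, -0.05, 1], 0]
    - [[-0.01, -0.05, 1], 0]
    - [[-0.01, -0.05, 1], 0]

```text
time: 16.67
tool_pos: [0.4512, 0.1955, 0.0658]
ee_rot: [-3.142, -0.0, -0.17]
wrist_force: [-0.5, 0.8, 1.1]
width: 0.094
```

```bash
python3 plan.py .4495 .1946 -.02 -.169; python3 look.py p10 225 170 100 210 180 90;python3 - <<'E'
from h import *
s=dict(np.load("scene_p10.npz"))
cv2.imwrite("pics/p10b.png",cv2.resize(np.ascontiguousarray(s["pixels"][185:260,220:320,::-1]),None,fx=8,fy=8,interpolation=cv2.INTER_CUBIC))
E
```

```text
t 16.67 tcp [0.4512 0.1955 0.0658] rpy [-3.1416e+00 -1.0000e-04 -1.7020e-01] slicer xy [0.0663 0.428 ] w 0.094 F [-0.5  0.8  1.1] j [ 0.29  0.    1.67 -0.    1.47  2.03]
shift [-0.019  0.014  1.073] turn -0.001
```

View pics/p10b.png

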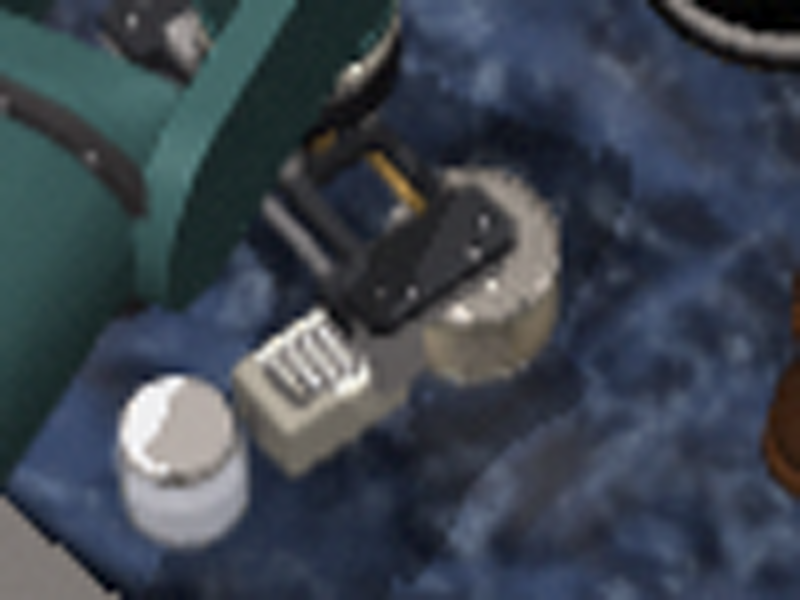

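```bash
cat > ov.py <<'E'
import sys
from h import *
from bench import robot
# overlay expected inner fingertip edges of open fingers: npz u v size ; pose from args
n,u,v,f=sys.argv[1],int(sys.argv[2]),int(sys.argv[3]),8
s=dict(np.load(n));o=robot.get_obs();p=o["tool_pos"];yw=o["ee_rot"][2];w=o["width"]/2
P=s["camera_matrix"]@np.linalg.inv(s["world_from_camera"])[:3]
im=cv2.resize(np.ascontiguousarray(s["pixels"][v:v+75,u:u+100,::-1]),None,fx=f,fy=f,interpolation=cv2.INTER_CUBIC)
ty=np.array([np.sin(yw),-np.cos(yw),0]);tx=np.array([np.cos(yw),np.sin(yw),0])
for sy in(-1,1):
  for a in(-.008,.008):
    for b,col in((0,(0,255,0)),(.0125,(255,255,0))):
      q=P@np.append(p+ty*sy*(w+b)+tx*a+[0,0,.0335],1);q=q[:2]/q[2]
      cv2.circle(im,(int((q[0]-u+.5)*f),int((q[1]-v+.5)*f)),3,col,-1)
cv2.imwrite(sys.argv[4],im)
E
python3 ov.py scene_p10.npz 220 185 pics/p10c.png
```

```text
(no output)
```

View pics/p10c.png

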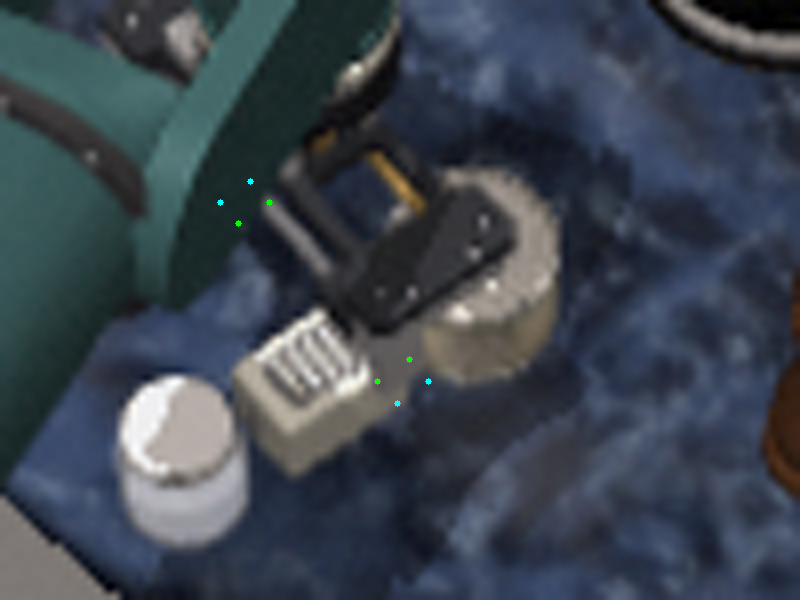

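Call:
servo_tool:
  rows:
    - [[-0.02, 0.01, 0.2], 0]
    - [[-0.02, 0.01, 0.4], 0]
    - [[-0.02, 0.01, 0.6], 0]
    - [[-0.02, 0.01, 0.75], 0]
    - [[-0.02, 0.01, 0.75], 0]
    - [[-0.02, 0.01, 0.75], 0]

```text
time: 17.27
tool_pos: [0.4499, 0.1956, 0.0064]
ee_rot: [-3.141, -0.001, -0.169]
wrist_force: [-0.1, 0.1, 0.6]
width: 0.0942
```

Call:
servo_tool:
  rows:
    - [[0, 0, 0.1], 0]
    - [[0, 0, 0.2], 0]
    - [[0, 0, 0.3], 0]
    - [[0, 0, 0.3], 0]
    - [[0, 0, 0.3], 0]

```text
time: 17.68
tool_pos: [0.4487, 0.1953, -0.0194]
ee_rot: [3.141, 0.001, -0.169]
wrist_force: [-0.4, -0.1, -0.7]
width: 0.0939
```

```bash
python3 plan.py .4495 .1946 -.02 -.169; python3 look.py p11 225 170 100 210 180 90;python3 ov.py scene_p11.npz 220 185 pics/p11c.png
```

```text
t 17.68 tcp [ 0.4487  0.1953 -0.0194] rpy [ 3.1409e+00  1.4000e-03 -1.6930e-01] slicer xy [0.0638 0.4285] w 0.0939 F [-0.4 -0.1 -0.7] j [0.29 0.08 1.78 0.   1.29 2.03]
shift [0.012 0.006 0.008] turn -0.0
```

View pics/p11c.png

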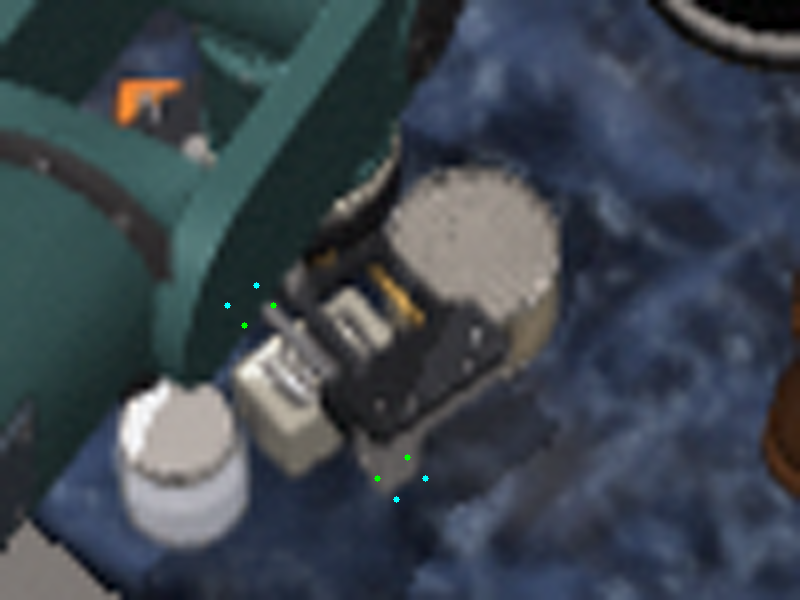

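Call:
servo_tool:
  rows:
    - [[0, 0, 0], 0]
    - [[0, 0, 0], 0]
    - [[0, 0, 0], 0]
    - [[0, 0, 0], 0]
    - [[0, 0, 0], 0]
    - [[0, 0, 0], 0]
    - [[0, 0, 0], 0]
    - [[0, 0, 0], 0]
    - [[0, 0, 0], 0]
    - [[0, 0, 0], 0]
    - [[0, 0, 0], 0]
    - [[0, 0, 0], 0]
  grip: 1

```text
time: 18.78
tool_pos: [0.4493, 0.1955, -0.0186]
ee_rot: [-3.142, -0.0, -0.169]
wrist_force: [0.9, 0.4, 0.4]
width: 0.0419
```

```bash
python3 plan.py .4495 .1946 -.02 -.169; python3 look.py p12 225 170 100 210 180 90;python3 ov.py scene_p12.npz 220 185 pics/p12c.png
```

```text
t 18.78 tcp [ 0.4493  0.1955 -0.0186] rpy [-3.1415 -0.     -0.1693] slicer xy [0.0645 0.4285] w 0.0419 F [0.9 0.4 0.4] j [0.29 0.08 1.77 0.   1.29 2.03]
shift [0.004 0.01  0.017] turn -0.0
```

View pics/p12c.png

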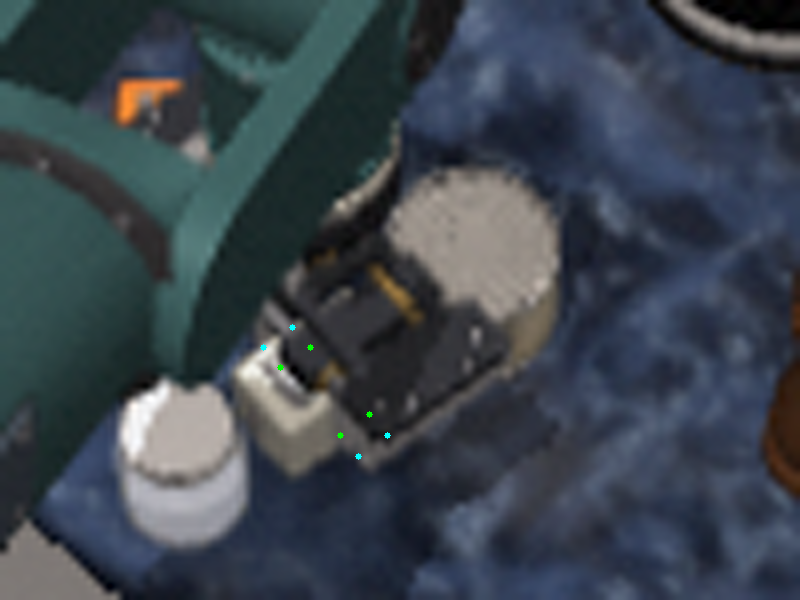

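Call:
servo_tool:
  rows:
    - [[0, 0, -0.1], 0]
    - [[0, 0, -0.25], 0]
    - [[0, 0, -0.45], 0]
    - [[0, 0, -0.7], 0]
    - [[0, 0, -0.9], 0]
    - [[0, 0, -1], 0]
    - [[0, 0, -1], 0]

```text
time: 19.47
tool_pos: [0.451, 0.196, 0.064]
ee_rot: [-3.139, -0.005, -0.169]
wrist_force: [-0.2, 0.0, -0.6]
width: 0.0415
```

```bash
python3 plan.py .42 .03 .08 1.854; python3 look.py p13 225 170 100 210 180 90
```

```text
t 19.47 tcp [0.451 0.196 0.064] rpy [-3.1392 -0.0045 -0.1693] slicer xy [0.0663 0.4285] w 0.0415 F [-0.2  0.  -0.6] j [0.29 0.   1.68 0.   1.46 2.03]
shift [-0.032  2.11  -0.205] turn -1.288
```

View pics/p13.png

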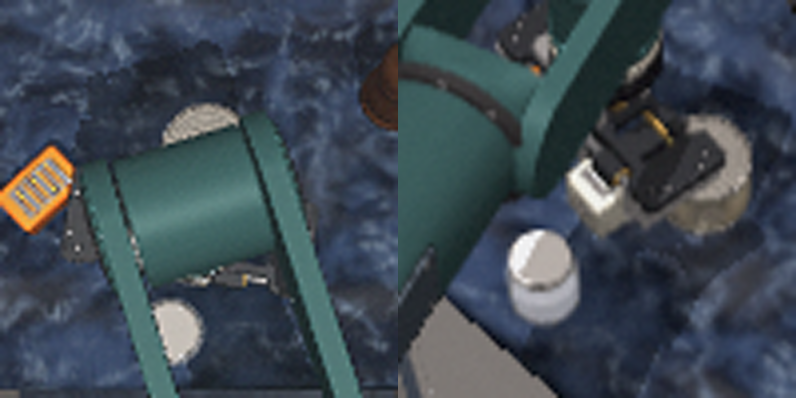

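Call:
servo_tool:
  rows:
    - [[0, 0, -0.15], 0]
    - [[0, 0.15, -0.3], 0]
    - [[0, 0.35, -0.3], 0]
    - [[0, 0.55, -0.3], 0]
    - [[0, 0.75, -0.3], 0]
    - [[0, 0.9, -0.3], 0]
    - [[0, 1, -0.3], 0]

```text
time: 20.15
tool_pos: [0.4356, 0.115, 0.0859]
ee_rot: [3.141, -0.0, -0.171]
wrist_force: [-0.5, -0.8, -1.4]
width: 0.0415
```

Call:
servo_tool:
  rows:
    - [[0, 0.15, 0], -0.05]
    - [[0, 0.35, 0], -0.1]
    - [[0, 0.55, 0], -0.15]
    - [[0, 0.75, 0], -0.22]
    - [[0, 0.95, 0], -0.29]
    - [[0, 1, 0], -0.36]
    - [[0, 1, 0], -0.43]
    - [[0, 1, 0], -0.5]
    - [[0, 1, 0], -0.57]
    - [[0, 1, 0], -0.63]
    - [[0, 1, 0], -0.65]
    - [[0, 1, 0], -0.65]

```text
time: 21.15
tool_pos: [0.4223, 0.0375, 0.0856]
ee_rot: [3.142, -0.0, 0.852]
wrist_force: [0.6, -0.1, -0.7]
width: 0.0417
```

```bash
python3 plan.py .42 .03 .08 1.854
```

```text
t 21.15 tcp [0.4223 0.0375 0.0856] rpy [ 3.1415e+00 -3.0000e-04  8.5200e-01] slicer xy [-0.0055  0.2844] w 0.0417 F [ 0.6 -0.1 -0.7] j [-0.05 -0.17  1.79  0.    1.52  0.67]
shift [-0.09  0.04  0.07] turn -0.638
```

Call:
servo_tool:
  rows:
    - [[-0.05, 0, 0.05], -0.07]
    - [[-0.09, 0.04, 0.1], -0.14]
    - [[-0.09, 0.04, 0.2], -0.21]
    - [[-0.09, 0.04, 0.3], -0.28]
    - [[-0.09, 0.04, 0.4], -0.35]
    - [[-0.09, 0.04, 0.5], -0.42]
    - [[-0.09, 0.04, 0.6], -0.49]
    - [[-0.09, 0.04, 0.7], -0.56]
    - [[-0.09, 0.04, 0.8], -0.62]
    - [[-0.09, 0.04, 0.9], -0.638]
    - [[-0.09, 0.04, 1], -0.638]
    - [[-0.09, 0.04, 1], -0.638]

```text
time: 22.15
tool_pos: [0.4185, 0.0302, 0.0037]
ee_rot: [-3.138, -0.001, 1.852]
wrist_force: [0.0, -0.3, -1.1]
width: 0.0422
```

```bash
python3 plan.py .42 .03 -.0185 1.854; python3 look.py p14 225 170 150 240 180 140
```

```text
t 22.15 tcp [0.4185 0.0302 0.0037] rpy [-3.1385e+00 -1.2000e-03  1.8523e+00] slicer xy [-0.0112  0.2784] w 0.0422 F [ 0.  -0.3 -1.1] j [-0.06 -0.1   1.9   0.    1.35 -0.34]
shift [-0.008  0.018  0.278] turn -0.001
```

View pics/p14.png

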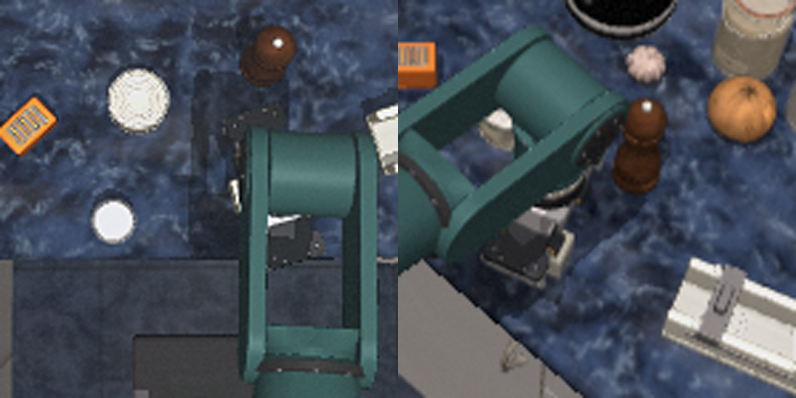

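Call:
servo_tool:
  rows:
    - [[0, 0, 0.08], 0]
    - [[0, 0, 0.16], 0]
    - [[0, 0, 0.22], 0]
    - [[0, 0, 0.25], 0]
    - [[0, 0, 0.25], 0]
    - [[0, 0, 0.25], 0]

```text
time: 22.75
tool_pos: [0.4198, 0.0302, -0.0148]
ee_rot: [-3.141, -0.0, 1.854]
wrist_force: [1.0, -0.2, -0.6]
width: 0.0417
```

Call:
servo_tool:
  rows:
    - [[0, 0, 0.01], 0]
    - [[0, 0, 0.02], 0]
    - [[0, 0, 0.03], 0]
    - [[0, 0, 0.03], 0]
    - [[0, 0, 0.03], 0]

```text
time: 23.17
tool_pos: [0.42, 0.0302, -0.017]
ee_rot: [3.142, -0.0, 1.854]
wrist_force: [0.7, -0.4, -1.1]
width: 0.0421
```

Call:
servo_tool:
  rows:
    - [[0, 0, 0.01], 0]
    - [[0, 0, 0.02], 0]
    - [[0, 0, 0.02], 0]
    - [[0, 0, 0.02], 0]

```text
time: 23.5
tool_pos: [0.42, 0.0302, -0.0186]
ee_rot: [3.141, -0.0, 1.854]
wrist_force: [0.9, 0.3, 0.2]
width: 0.0421
```

Call:
servo_tool:
  rows:
    - [[0, 0, 0.01], 0]
    - [[0, 0, 0.02], 0]
    - [[0, 0, 0.02], 0]
    - [[0, 0, 0.02], 0]

```text
time: 23.83
tool_pos: [0.4201, 0.0302, -0.0186]
ee_rot: [-3.142, -0.0, 1.854]
wrist_force: [-4.1, -0.0, 9.3]
width: 0.0421
```

Call:
servo_tool:
  rows:
    - [[0, 0, -0.01], 0]
    - [[0, 0, -0.01], 0]
    - [[0, 0, -0.01], 0]
    - [[0, 0, -0.01], 0]
    - [[0, 0, -0.01], 0]
    - [[0, 0, -0.01], 0]
    - [[0, 0, -0.01], 0]
    - [[0, 0, -0.01], 0]
    - [[0, 0, -0.01], 0]
    - [[0, 0, -0.01], 0]
    - [[0, 0, -0.01], 0]
  grip: -1

```text
time: 24.75
tool_pos: [0.42, 0.0302, -0.0194]
ee_rot: [3.142, -0.0, 1.854]
wrist_force: [0.2, -0.1, -0.0]
width: 0.0938
```

Call:
servo_tool:
  rows:
    - [[0, 0, -0.2], 0]
    - [[0, 0, -0.5], 0]
    - [[0, 0, -0.8], 0]
    - [[0, 0, -1], 0]
    - [[0, 0, -1], 0]

```text
time: 25.17
tool_pos: [0.4231, 0.03, 0.0646]
ee_rot: [3.134, 0.003, 1.854]
wrist_force: [0.1, -0.2, 0.0]
width: 0.0939
```

Call:
servo_tool:
  rows:
    - [[0, 0, 0], 0.08]
    - [[0, 0, 0], 0.16]
    - [[0, 0, 0], 0.24]
    - [[0, 0, 0], 0.32]
    - [[0, 0, 0], 0.4]
    - [[0, 0, 0], 0.48]
    - [[0, 0, 0], 0.56]
    - [[0, 0, 0], 0.64]
    - [[0, 0, 0], 0.72]
    - [[0, 0, 0], 0.8]
    - [[0, 0, 0], 0.88]
    - [[0, 0, 0], 0.95]

```text
time: 26.17
tool_pos: [0.4191, 0.0303, 0.059]
ee_rot: [-3.141, 0.002, 0.356]
wrist_force: [0.2, 0.4, 0.4]
width: 0.0937
```

```bash
python3 plan.py .4201 .0302 -.012 .283; python3 look.py p15 225 170 150 240 180 140
```

```text
t 26.17 tcp [0.4191 0.0303 0.059 ] rpy [-3.1406e+00  2.0000e-03  3.5550e-01] slicer xy [-0.0106  0.2783] w 0.0937 F [0.2 0.4 0.4] j [-0.06 -0.15  1.83  0.    1.47  1.15]
shift [0.013 0.006 0.888] turn 0.046
```

View pics/p15.png

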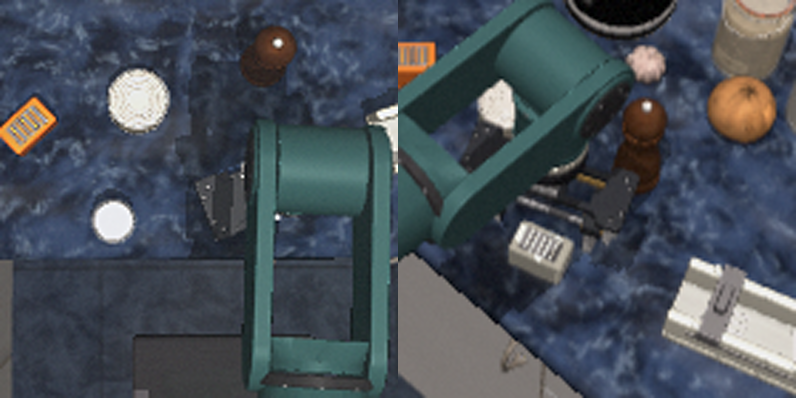

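```bash
python3 - <<'E'
from h import *
s=dict(np.load("scene_p15.npz"))
cv2.imwrite("pics/q15.png",rectf(s,.046,(.4201,.0302),.283,.06,.08,4500))
E
```

```text
(no output)
```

View pics/q15.png

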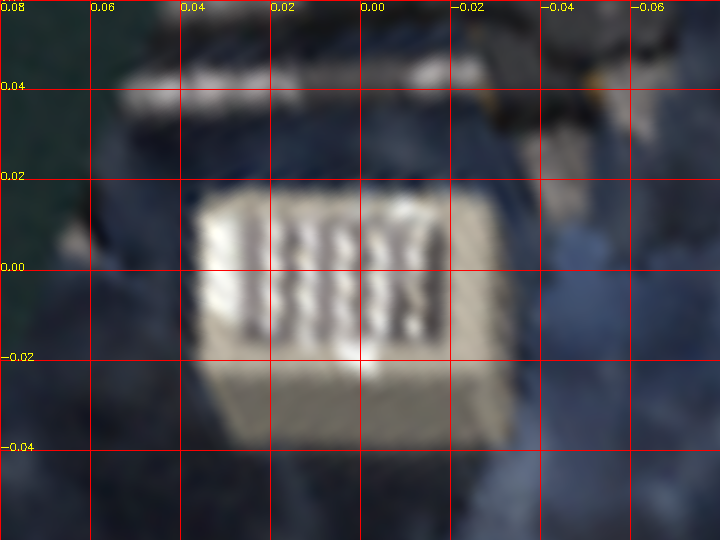

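Call:
servo_tool:
  rows:
    - [[0.01, 0, 0.15], 0.046]
    - [[0.01, 0, 0.3], 0.046]
    - [[0.01, 0, 0.45], 0.046]
    - [[0.01, 0, 0.6], 0.046]
    - [[0.01, 0, 0.75], 0.046]
    - [[0.01, 0, 0.85], 0.046]
    - [[0.01, 0, 0.85], 0.046]
    - [[0.01, 0, 0.85], 0.046]

```text
time: 26.93
tool_pos: [0.4201, 0.0306, -0.0081]
ee_rot: [-3.141, 0.001, 0.291]
wrist_force: [-0.7, 0.3, 0.2]
width: 0.0938
```

```bash
python3 plan.py .4201 .0302 -.013 .283; python3 look.py p16 225 170 150 240 180 140
```

```text
t 26.93 tcp [ 0.4201  0.0306 -0.0081] rpy [-3.1409e+00  1.5000e-03  2.9070e-01] slicer xy [-0.0095  0.2783] w 0.0938 F [-0.7  0.3  0.2] j [-0.06 -0.09  1.92  0.    1.32  1.22]
shift [-0.002  0.004  0.062] turn 0.005
```

View pics/p16.png

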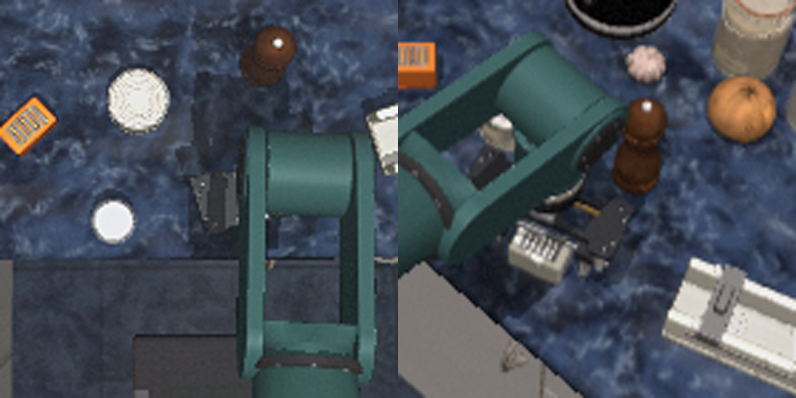

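Straddling the ends; lower a bit more, correct the yaw, close.

Call:
servo_tool:
  rows:
    - [[0, 0, 0.06], 0.005]
    - [[0, 0, 0.06], 0.005]
    - [[0, 0, 0.06], 0.005]
    - [[0, 0, 0.06], 0.005]

```text
time: 27.37
tool_pos: [0.421, 0.0305, -0.012]
ee_rot: [3.141, -0.001, 0.282]
wrist_force: [-0.2, 0.5, -0.1]
width: 0.0939
```

Call:
servo_tool:
  rows:
    - [[0, 0, 0], 0]
    - [[0, 0, 0], 0]
    - [[0, 0, 0], 0]
    - [[0, 0, 0], 0]
    - [[0, 0, 0], 0]
    - [[0, 0, 0], 0]
    - [[0, 0, 0], 0]
    - [[0, 0, 0], 0]
    - [[0, 0, 0], 0]
    - [[0, 0, 0], 0]
  grip: 1

```text
time: 28.2
tool_pos: [0.4207, 0.0307, -0.0122]
ee_rot: [-3.141, -0.0, 0.282]
wrist_force: [-0.7, 1.3, 1.7]
width: 0.0653
```

```bash
python3 plan.py s 0 -.03 .1 .283
```

```text
t 28.2 tcp [ 0.4207  0.0307 -0.0122] rpy [-3.1412e+00 -1.0000e-04  2.8150e-01] slicer xy [-0.009   0.2783] w 0.0653 F [-0.7  1.3  1.7] j [-0.06 -0.08  1.92  0.    1.31  1.23]
shift [ 0.118  3.853 -1.404] turn -0.001
```

Call:
servo_tool:
  rows:
    - [[0, 0, -0.1], 0]
    - [[0, 0, -0.25], 0]
    - [[0, 0, -0.45], 0]
    - [[0, 0, -0.65], 0]
    - [[0, 0, -0.85], 0]
    - [[0, 0, -1], 0]

```text
time: 28.7
tool_pos: [0.4213, 0.0302, 0.0695]
ee_rot: [3.14, -0.002, 0.281]
wrist_force: [-0.3, -0.0, 0.0]
width: 0.0656
```

Call:
servo_tool:
  rows:
    - [[0, 0, -0.2], 0]
    - [[0, 0.1, -0.4], 0]
    - [[0, 0.3, -0.5], 0]
    - [[0, 0.5, -0.5], 0]
    - [[0, 0.7, -0.5], 0]
    - [[0, 0.9, -0.5], 0]
    - [[0, 1, -0.5], 0]

```text
time: 29.28
tool_pos: [0.4433, -0.0481, 0.1081]
ee_rot: [3.14, -0.0, 0.28]
wrist_force: [0.7, 0.4, -1.1]
width: 0.0658
```

```bash
python3 plan.py s .0008 -.03 .1 .283; python3 look.py p17 225 170 150 240 180 140
```

```text
t 29.28 tcp [ 0.4433 -0.0481  0.1081] rpy [ 3.1403e+00 -1.0000e-04  2.8010e-01] slicer xy [-0.0093  0.1963] w 0.0658 F [ 0.7  0.4 -1.1] j [-0.23 -0.13  1.71 -0.    1.56  1.06]
shift [0.134 2.829 0.105] turn -0.002
```

View pics/p17.png

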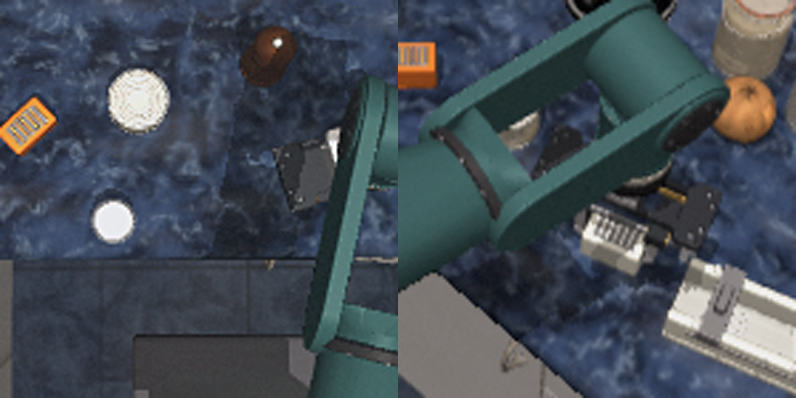

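Call:
servo_tool:
  rows:
    - [[0.02, 0.15, 0], 0]
    - [[0.04, 0.35, 0], 0]
    - [[0.05, 0.55, 0], 0]
    - [[0.05, 0.75, 0], 0]
    - [[0.05, 0.95, 0], 0]
    - [[0.05, 1, 0], 0]

```text
time: 29.88
tool_pos: [0.4696, -0.1238, 0.1076]
ee_rot: [3.141, 0.0, 0.28]
wrist_force: [1.1, -0.0, -0.3]
width: 0.0658
```

Call:
servo_tool:
  rows:
    - [[0.02, 0.15, 0], 0]
    - [[0.04, 0.35, 0], 0]
    - [[0.05, 0.55, 0], 0]
    - [[0.05, 0.75, 0], 0]
    - [[0.05, 0.95, 0], 0]
    - [[0.05, 1, 0], 0]
    - [[0.05, 1, 0], 0]

```text
time: 30.47
tool_pos: [0.4952, -0.1993, 0.1074]
ee_rot: [-3.141, 0.0, 0.279]
wrist_force: [0.8, -0.3, -0.8]
width: 0.0653
```

```bash
python3 plan.py s .0008 -.03 .1 .283
```

```text
t 30.47 tcp [ 0.4952 -0.1993  0.1074] rpy [-3.1411e+00  4.0000e-04  2.7940e-01] slicer xy [-0.0016  0.0366] w 0.0653 F [ 0.8 -0.3 -0.8] j [-0.49  0.07  1.51  0.    1.56  0.8 ]
shift [0.033 0.832 0.092] turn -0.002
```

Call:
servo_tool:
  rows:
    - [[0.02, 0.15, 0], 0]
    - [[0.03, 0.35, 0], 0]
    - [[0.03, 0.55, 0], 0]
    - [[0.03, 0.75, 0], 0]
    - [[0.03, 0.84, 0], 0]
    - [[0.03, 0.84, 0], 0]
    - [[0.03, 0.84, 0], 0]

```text
time: 31.05
tool_pos: [0.516, -0.2614, 0.1076]
ee_rot: [-3.141, 0.0, 0.281]
wrist_force: [-1.1, 0.2, -1.3]
width: 0.0659
```

```bash
python3 plan.py s .0008 -.031 .05 .283; python3 look.py p18 360 160 90 330 240 90;python3 - <<'E'
from h import *
s=dict(np.load("scene_p18.npz"))
cv2.imwrite("pics/p18b.png",cv2.resize(np.ascontiguousarray(s["pixels"][250:325,335:435,::-1]),None,fx=8,fy=8,interpolation=cv2.INTER_CUBIC))
E
```

```text
t 31.05 tcp [ 0.516  -0.2614  0.1076] rpy [-3.1406e+00  1.0000e-04  2.8140e-01] slicer xy [ 0.001  -0.0288] w 0.0659 F [-1.1  0.2 -1.3] j [-0.57  0.17  1.4   0.    1.57  0.72]
shift [-0.002  0.028  0.719] turn -0.001
```

View pics/p18b.png

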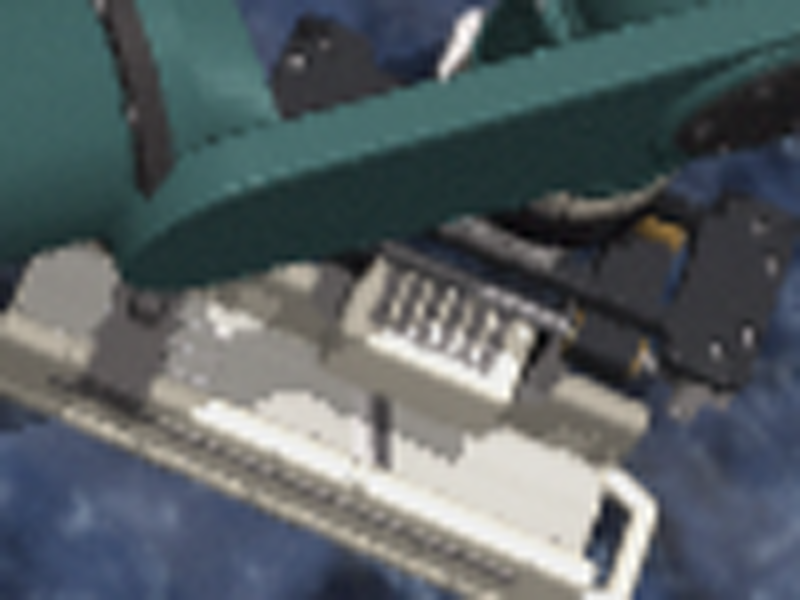

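Call:
servo_tool:
  rows:
    - [[0, 0.02, 0.1], 0]
    - [[0, 0.028, 0.2], 0]
    - [[0, 0.028, 0.3], 0]
    - [[0, 0.028, 0.4], 0]
    - [[0, 0.028, 0.45], 0]
    - [[0, 0.028, 0.45], 0]
    - [[0, 0.028, 0.45], 0]

```text
time: 31.73
tool_pos: [0.5164, -0.2636, 0.0712]
ee_rot: [-3.141, 0.001, 0.282]
wrist_force: [1.0, -0.2, -1.4]
width: 0.0659
```

```bash
python3 plan.py s .0008 -.031 .01 .283; python3 look.py p19 360 160 90 330 240 90;python3 - <<'E'
from h import *
s=dict(np.load("scene_p19.npz"))
cv2.imwrite("pics/p19b.png",cv2.resize(np.ascontiguousarray(s["pixels"][250:325,335:435,::-1]),None,fx=8,fy=8,interpolation=cv2.INTER_CUBIC))
E
```

```text
t 31.73 tcp [ 0.5164 -0.2636  0.0712] rpy [-3.1407e+00  6.0000e-04  2.8150e-01] slicer xy [ 0.0008 -0.0311] w 0.0659 F [ 1.  -0.2 -1.4] j [-0.57  0.19  1.45  0.    1.5   0.72]
shift [ 0.001 -0.     0.764] turn -0.001
```

View pics/p19b.png

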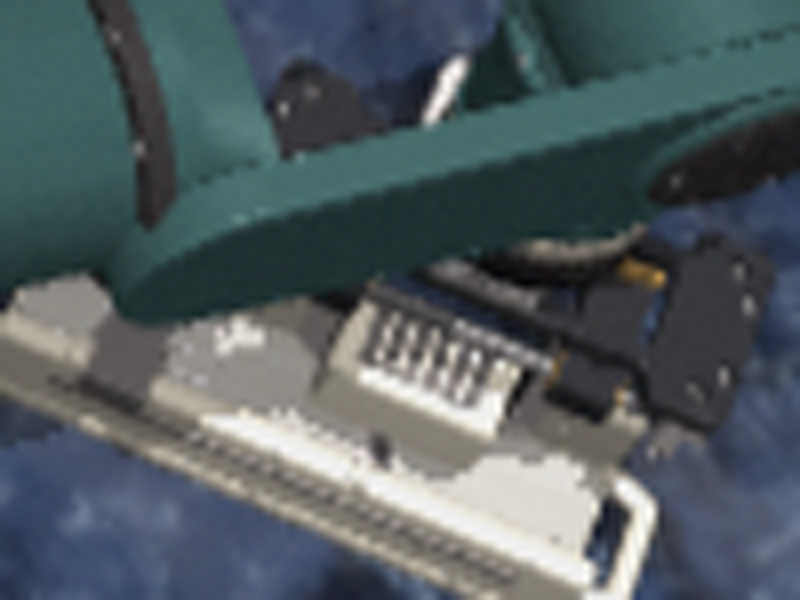

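Call:
servo_tool:
  rows:
    - [[0, 0, 0.06], 0]
    - [[0, 0, 0.12], 0]
    - [[0, 0, 0.18], 0]
    - [[0, 0, 0.24], 0]
    - [[0, 0, 0.24], 0]
    - [[0, 0, 0.24], 0]

```text
time: 32.33
tool_pos: [0.5163, -0.2636, 0.0518]
ee_rot: [-3.14, 0.001, 0.281]
wrist_force: [0.0, -0.0, -1.3]
width: 0.0658
```

Call:
servo_tool:
  rows:
    - [[0, 0, 0.05], 0]
    - [[0, 0, 0.1], 0]
    - [[0, 0, 0.15], 0]
    - [[0, 0, 0.2], 0]
    - [[0, 0, 0.2], 0]
    - [[0, 0, 0.2], 0]

```text
time: 32.83
tool_pos: [0.5164, -0.2637, 0.036]
ee_rot: [-3.141, 0.001, 0.281]
wrist_force: [0.7, -0.1, -1.1]
width: 0.0658
```

Call:
servo_tool:
  rows:
    - [[0, 0, 0.05], 0]
    - [[0, 0, 0.1], 0]
    - [[0, 0, 0.15], 0]
    - [[0, 0, 0.2], 0]
    - [[0, 0, 0.22], 0]
    - [[0, 0, 0.22], 0]
    - [[0, 0, 0.22], 0]

```text
time: 33.42
tool_pos: [0.5166, -0.2638, 0.0187]
ee_rot: [-3.141, 0.0, 0.282]
wrist_force: [-0.2, 0.3, -0.6]
width: 0.0658
```

```bash
python3 plan.py s .0008 -.031 .01 .283
```

```text
t 33.42 tcp [ 0.5166 -0.2638  0.0187] rpy [-3.1412e+00  2.0000e-04  2.8150e-01] slicer xy [ 0.0009 -0.0313] w 0.0658 F [-0.2  0.3 -0.6] j [-0.57  0.23  1.52  0.    1.4   0.72]
shift [-0.001 -0.003  0.109] turn -0.001
```

No side contact. Down to the bed.

Call:
servo_tool:
  rows:
    - [[0, 0, 0.03], 0]
    - [[0, 0, 0.06], 0]
    - [[0, 0, 0.08], 0]
    - [[0, 0, 0.08], 0]
    - [[0, 0, 0.08], 0]

```text
time: 33.83
tool_pos: [0.5166, -0.2638, 0.0124]
ee_rot: [-3.141, 0.0, 0.282]
wrist_force: [0.3, 0.5, -1.7]
width: 0.0661
```

Call:
servo_tool:
  rows:
    - [[0, 0, 0.01], 0]
    - [[0, 0, 0.02], 0]
    - [[0, 0, 0.03], 0]
    - [[0, 0, 0.03], 0]
    - [[0, 0, 0.03], 0]

```text
time: 34.25
tool_pos: [0.5167, -0.2638, 0.0101]
ee_rot: [-3.141, 0.0, 0.281]
wrist_force: [0.7, -0.8, -1.6]
width: 0.0661
```

Call:
servo_tool:
  rows:
    - [[0, 0, 0.01], 0]
    - [[0, 0, 0.015], 0]
    - [[0, 0, 0.015], 0]
    - [[0, 0, 0.015], 0]

```text
time: 34.58
tool_pos: [0.5167, -0.2639, 0.0089]
ee_rot: [-3.142, -0.0, 0.282]
wrist_force: [0.8, 0.1, -1.4]
width: 0.0657
```

Call:
servo_tool:
  rows:
    - [[0, 0, 0.01], 0]
    - [[0, 0, 0.015], 0]
    - [[0, 0, 0.015], 0]
    - [[0, 0, 0.015], 0]

```text
time: 34.92
tool_pos: [0.5168, -0.2639, 0.0089]
ee_rot: [3.141, -0.0, 0.282]
wrist_force: [-1.8, 1.9, 5.1]
width: 0.066
```

Call:
servo_tool:
  rows:
    - [[0, 0, -0.005], 0]
    - [[0, 0, -0.005], 0]
    - [[0, 0, -0.005], 0]
    - [[0, 0, -0.005], 0]
    - [[0, 0, -0.005], 0]
    - [[0, 0, -0.005], 0]
    - [[0, 0, -0.005], 0]
    - [[0, 0, -0.005], 0]
  grip: -0.9

```text
time: 35.58
tool_pos: [0.5167, -0.2639, 0.0081]
ee_rot: [-3.141, -0.0, 0.281]
wrist_force: [-0.2, 0.3, -0.6]
width: 0.0898
```

Call:
servo_tool:
  rows:
    - [[0, 0, -0.05], 0]
    - [[0, 0, -0.15], 0]
    - [[0, 0, -0.3], 0]
    - [[0, 0, -0.5], 0]
    - [[0, 0, -0.7], 0]
    - [[0, 0, -0.9], 0]
    - [[0, 0, -1], 0]

```text
time: 36.17
tool_pos: [0.5183, -0.2648, 0.0923]
ee_rot: [3.137, -0.004, 0.281]
wrist_force: [1.4, -0.1, -0.3]
width: 0.0893
```

```bash
python3 plan.py s 0 .07 .09 .283; python3 look.py p20 360 160 90 330 240 90;python3 - <<'E'
from h import *
s=dict(np.load("scene_p20.npz"))
cv2.imwrite("pics/q20.png",rectf(s,.068,(.507,-.234),.283,.07,.13,3000))
E
```

```text
t 36.17 tcp [ 0.5183 -0.2648  0.0923] rpy [ 3.1373 -0.0039  0.2815] slicer xy [ 0.0022 -0.0328] w 0.0893 F [ 1.4 -0.1 -0.3] j [-0.57  0.18  1.42  0.    1.53  0.72]
shift [-0.029 -1.284  0.023] turn -0.001
```

View pics/q20.png

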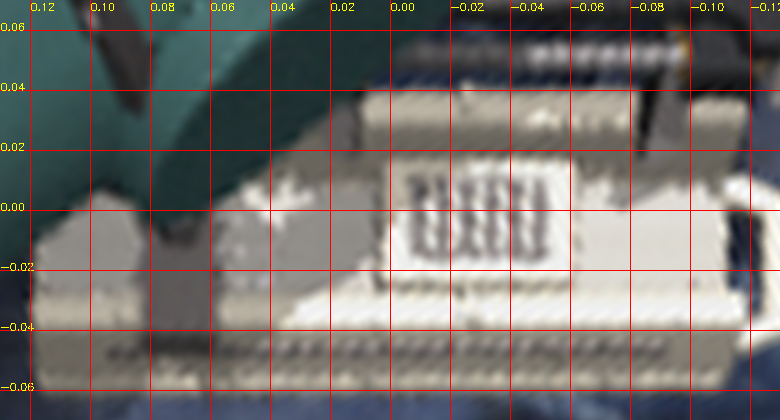

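Call:
servo_tool:
  rows:
    - [[0, -0.3, 0], 0]
    - [[-0.02, -0.6, 0], 0]
    - [[-0.02, -0.9, 0], 0]
    - [[-0.02, -1, 0], 0]
  grip: 0

```text
time: 36.6
tool_pos: [0.4915, -0.1847, 0.0872]
ee_rot: [-3.139, 0.001, 0.283]
wrist_force: [0.3, 0.6, -0.6]
width: 0.0662
```

Call:
servo_tool:
  rows:
    - [[0, -0.2, 0], 0]
    - [[0, -0.28, 0], 0]
    - [[0, -0.28, 0], 0]
    - [[0, -0.28, 0], 0]
    - [[0, -0.28, 0], 0]

```text
time: 37.02
tool_pos: [0.487, -0.1667, 0.0881]
ee_rot: [3.141, -0.0, 0.281]
wrist_force: [0.1, 0.3, -0.1]
width: 0.0471
```

```bash
python3 plan.py s 0 .0695 .046 .283
```

```text
t 37.02 tcp [ 0.487  -0.1667  0.0881] rpy [ 3.1411e+00 -1.0000e-04  2.8100e-01] slicer xy [-0.0004  0.0703] w 0.0471 F [ 0.1  0.3 -0.1] j [-0.44  0.04  1.59 -0.    1.51  0.85]
shift [0.005 0.009 0.527] turn -0.001
```

Call:
servo_tool:
  rows:
    - [[0, 0.005, 0.15], 0]
    - [[0, 0.005, 0.3], 0]
    - [[0, 0.005, 0.45], 0]
    - [[0, 0.005, 0.53], 0]
    - [[0, 0.005, 0.53], 0]
    - [[0, 0.005, 0.53], 0]

```text
time: 37.52
tool_pos: [0.4861, -0.1661, 0.0446]
ee_rot: [-3.14, 0.002, 0.281]
wrist_force: [0.3, -0.3, 0.4]
width: 0.0469
```

Call:
servo_tool:
  rows:
    - [[0, 0, 0], 0]
    - [[0, 0, 0], 0]
    - [[0, 0, 0], 0]
    - [[0, 0, 0], 0]
    - [[0, 0, 0], 0]
    - [[0, 0, 0], 0]
    - [[0, 0, 0], 0]
    - [[0, 0, 0], 0]
  grip: 1

```text
time: 38.18
tool_pos: [0.4876, -0.1681, 0.0462]
ee_rot: [3.138, -0.001, 0.281]
wrist_force: [2.5, -6.6, -1.7]
width: 0.0121
```

```bash
python3 plan.py s 0 -.009 .046 .283; python3 look.py p21 360 160 90 330 240 90
```

```text
t 38.18 tcp [ 0.4876 -0.1681  0.0462] rpy [ 3.1376e+00 -9.0000e-04  2.8150e-01] slicer xy [-0.0002  0.0686] w 0.0121 F [ 2.5 -6.6 -1.7] j [-0.44  0.07  1.64 -0.    1.43  0.85]
shift [0.004 0.971 0.006] turn -0.001
```

View pics/p21.png

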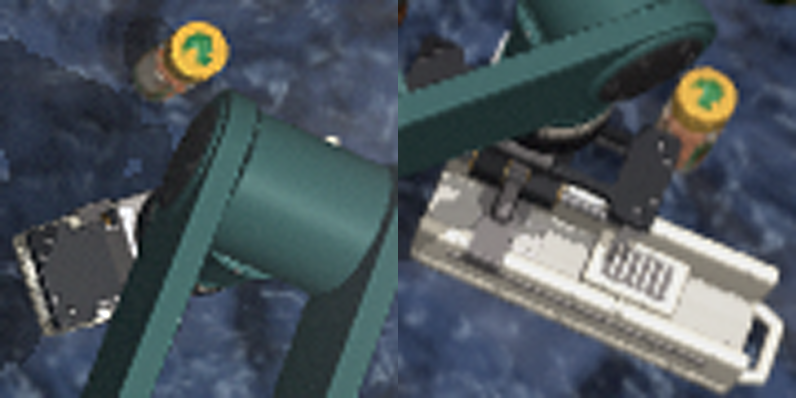

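Call:
servo_tool:
  rows:
    - [[0, 0.08, 0], 0]
    - [[0, 0.18, 0], 0]
    - [[0, 0.28, 0], 0]
    - [[0, 0.38, 0], 0]
    - [[0, 0.48, 0], 0]
    - [[0, 0.58, 0], 0]
    - [[0, 0.68, 0], 0]
    - [[0, 0.78, 0], 0]
    - [[0, 0.86, 0], 0]
    - [[0, 0.93, 0], 0]
    - [[0, 0.97, 0], 0]
    - [[0, 0.99, 0], 0]

```text
time: 39.28
tool_pos: [0.5099, -0.2429, 0.0462]
ee_rot: [3.141, -0.002, 0.281]
wrist_force: [3.6, 3.9, 5.3]
width: 0.0119
```

Call:
servo_tool:
  rows:
    - [[0, 0.02, 0], 0]
    - [[0, 0.04, 0], 0]
    - [[0, 0.04, 0], 0]
    - [[0, 0.04, 0], 0]

```text
time: 39.62
tool_pos: [0.5098, -0.2429, 0.0462]
ee_rot: [-3.137, -0.001, 0.283]
wrist_force: [1.5, 8.8, 7.9]
width: 0.0117
```

```bash
python3 plan.py s 0 -.0094 .046 .283
```

```text
t 39.62 tcp [ 0.5098 -0.2429  0.0462] rpy [-3.1372e+00 -1.2000e-03  2.8250e-01] slicer xy [ 0.0002 -0.0093] w 0.0117 F [1.5 8.8 7.9] j [-0.55  0.18  1.52  0.    1.44  0.74]
shift [-0.003  0.001  0.002] turn -0.0
```

Call:
servo_tool:
  rows:
    - [[0, 0, 0], 0]
    - [[0, 0, 0], 0]
    - [[0, 0, 0], 0]
    - [[0, 0, 0], 0]
    - [[0, 0, 0], 0]
    - [[0, 0, 0], 0]
    - [[0, 0, -0.3], 0]
    - [[0, 0, -0.6], 0]
    - [[0, 0, -1], 0]
    - [[0, 0, -1], 0]
  grip: 0

```text
time: 40.45
tool_pos: [0.513, -0.2478, 0.1331]
ee_rot: [3.132, -0.008, 0.281]
wrist_force: [0.8, 0.0, 0.9]
width: 0.0471
```

Call:
servo_tool:
  rows:
    - [[-0.2, -0.2, -0.3], 0]
    - [[-0.6, -0.5, -0.6], 0]
    - [[-0.9, -0.9, -0.6], 0]
    - [[-1, -1, -0.6], 0]

```text
time: 40.78
tool_pos: [0.4084, -0.1895, 0.1757]
ee_rot: [3.14, -0.001, 0.282]
wrist_force: [0.5, -0.1, -0.2]
width: 0.0467
```

Call:
servo_tool:
  rows:
    - [[0, -0.3, 0], 0]
    - [[0, -0.6, 0], 0]
    - [[0, -0.9, 0], 0]
    - [[0, -1, 0], 0]

```text
time: 41.12
tool_pos: [0.3875, -0.1121, 0.1738]
ee_rot: [-3.141, -0.001, 0.283]
wrist_force: [0.4, -0.1, 0.4]
width: 0.0472
```

Call:
servo_tool:
  rows:
    - [[0, -0.3, 0], 0]
    - [[0, -0.6, 0], 0]
    - [[0, -0.9, 0], 0]
    - [[0, -1, 0], 0]
    - [[0, -1, 0], 0]
    - [[0, -1, 0], 0]

```text
time: 41.62
tool_pos: [0.3666, -0.0378, 0.1737]
ee_rot: [3.14, -0.0, 0.282]
wrist_force: [-0.1, -0.7, 0.0]
width: 0.047
```

```bash
python3 plan.py; python3 look.py p22 360 160 90 330 240 90;python3 - <<'E'
from h import *
o=[]
for n in("top","scene"):
    s=dict(np.load(n+"_p22.npz"));cv2.imwrite(f"pics/f_{n}.png",np.ascontiguousarray(s["pixels"][...,::-1]))
    o.append(rectf(s,.072,(.507,-.234),.283,.06,.15,2600))
cv2.imwrite("pics/q22.png",np.vstack(o))
E
```

```text
t 41.62 tcp [ 0.3666 -0.0378  0.1737] rpy [ 3.1404e+00 -1.0000e-04  2.8210e-01] slicer xy [-0.0801  0.2276] w 0.047 F [-0.1 -0.7  0. ] j [-0.26 -0.33  1.74 -0.    1.73  1.03]
```

View pics/q22.png

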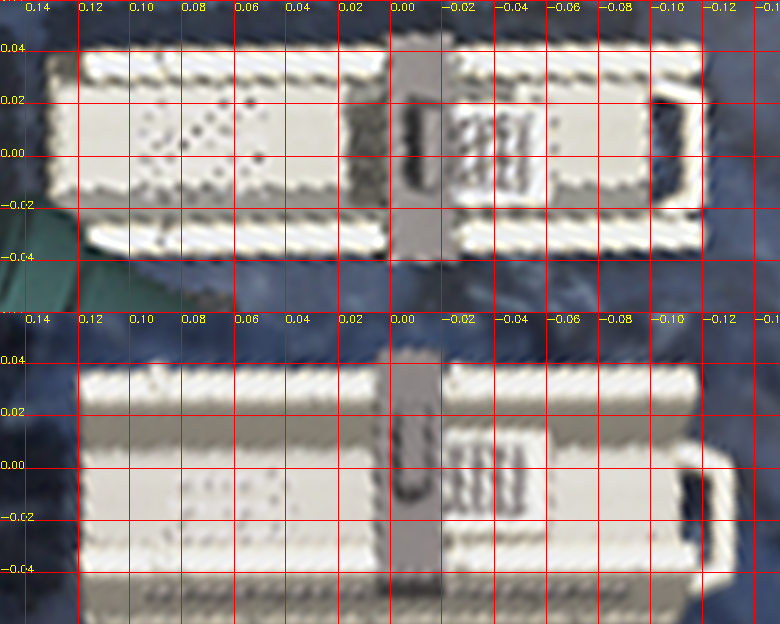

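View pics/f_scene.png

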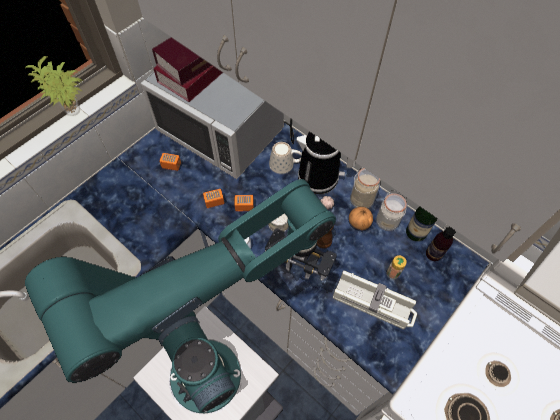

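View pics/f_top.png

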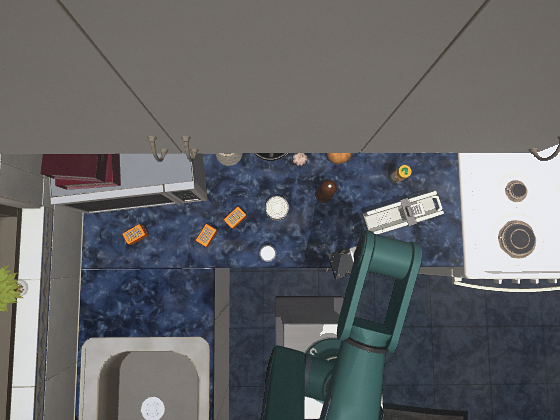

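```bash
python3 - <<'E'
from bench import robot
print(robot.close_job())
E
```

```text
the job is handed in; nothing more can be done
None
```

I slid the strap to its open stop and moved the guard from between the tin and the jar. I regrasped it by its ends, set it down on the bed at the parking place, and slid the strap back to its locked stop. The job is handed in at about 42 s of the 72 s allowed; no verdict is reported.

**Last checks**
- **Strap:** it travelled 77.9 mm between the open and locked stops (nominal 78 mm), and the force rose at both ends.
- **Guard:** the two camera views put it within about 2 mm of centre across the channel and about 1 mm of the parking place along it. It looked straight and was under the strap. It met the bed with a soft contact before I let go.
- **Bystanders:** the tin, small jar, mill and spice jar stood where they started in the last top picture. I compared them by eye only.
- **Arm:** it was clear of everything, with about 0 N at the wrist.

**What failed or disagreed**
- **First strap grasp:** the fingers closed on nothing. The real fingertips sit about 33 mm higher than the reported tool height.
- **Finding the offset:** I lowered the shut fingers onto what I took to be the top of the grip bar. They pressed it with about 20 N, and I corrected every later height by the offset.
- **Camera views:** the two cameras disagreed by about 4 mm across the slicer. I used their mean, and the guard's known position after regrasping agreed with it.

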